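Turn the upside-down ramekin over onto the trivet

TASK

One of the two small white ramekins was left to drain upside down on the counter. Turn that one right way up and stand it, mouth up, wholly on the round black trivet, then let go of it. Set it down rather than dropping it, and leave the other ramekin, the side plate and the spatula where they are.

Things in the scene. Friction and masses are not known exactly. Their poses are not given: they have to be found in the camera images.
- ramekin_center (a point): Centre (half-way up) of the upside-down white ramekin: straight round dish, 62 mm across, 40 mm high, 3.5 mm wall, 12 mm thick heavy foot, about 160 g. z points from mouth to foot: up at the start (it stands mouth-down), down once right way up. Yaw is meaningless. Centre of mass 13 mm from the foot: released with its foot's edge on a surface, leaning under 60 degrees, it rocks flat onto its foot.
- trivet_top (a point): Centre of the flat top of the round black plastic trivet, fixed on the counter: 160 mm diameter, 25 mm high, this point 25 mm above the counter. z is up. Its shallow raised ring marks are only for looks.
- twin_center (a point): Centre (half-way up) of the other white ramekin, same shape and size, already mouth-up on the counter: leave it alone. Its z axis points from foot to mouth.
- plate_center (a point): Centre (half-way up) of the white ceramic side plate, 160 mm diameter, 18 mm high, lying on the counter beyond the ramekins: leave it alone.
- spatula_grip (a point): Point on the handle of the red hard silicone spatula lying flat on the counter beyond the work, about 260 mm long along its own x axis: leave it alone.
Not all that is in view belongs to the job. What is shaped like the part that bears ramekin_center but turquoise is not meant. Of the things that look like the part that bears trivet_top, the smaller one is meant.

How it is judged:
By the outcome, as a careful person would: the job done as asked, in the order asked, and still so for the second after the job is handed in, with the robot touching nothing.
It also fails if it takes over 45 s, if anything falls off the work surface, if the arm or the gripper's body presses on something with over 40 N, if the wrist force passes 120 N, or if a joint passes its speed limit or range.

ROBOT

A 6-joint arm with a two-finger parallel gripper is mounted at the origin on the work surface. World frame = base frame: x ahead of the robot, y to its left, z up, the work surface at z = 0. Lengths are in m, angles in degrees, forces in N, time in s.
With the tool pointing down it reaches from about 0.325 to 0.9 m from the base axis. Payload 3.5 kg.
Tool frame: the origin (TCP) lies between the finger pads; the fingertips stand 8 mm ahead of it and the grasp point (between the pads) lies 11 mm behind it; z points along the fingers, x is the direction in which the jaws open and shut, and the axes are right-handed (so a half turn about z gives the same grasp; the last joint's range is limited). The gripper opens to 85 mm and grips with 20 to 120 N. Pads are 22 mm wide; open, the fingers measure 114 mm over their backs; the gripper's body (76 mm by 85 mm) begins 54 mm behind the grasp point. The pads swing forward as they close: fully open they stand 13 mm farther back than shut.
Start: joints at [57.617, 15.837, -1.513, 72.651, 0, 84.076], TCP at [0.278, 0.56, 0.206] pointing down, gripper open.
Joint ranges: [-178.77, 178.77], [-48.84, 107.48], [-61.69, 71.31], [-111.58, 123.2], [-90, 87.43], [-180, 180]. Speed limits (degrees/s): [147.25, 147.25, 180, 180, 180, 180].

INTERFACE

Orientations are given as [roll, pitch, yaw] about the fixed x, y, z axes, in that order (R = Rz(yaw) Ry(pitch) Rx(roll)).
In Python, from cell import r gives the robot as it stands.
- The arm moves only by the tool step_arm, never from a script. Its arguments are lists of equal length, an entry for each row: "linear": the shift along the world's x, y, z in units of 50 mm (1.0 is 50 mm), a list of three; "yaw": the turn about the world's z in units of 8 degrees (1.0 is 8 degrees). A call has 1 to 12 rows; each row is the pose to reach, as a shift and turn from the pose measured when the call began; what a row does not reach only later rows make up. A row lasts 1/10 s, in which the tool goes at most 50 mm and 8.59 degrees, less where a joint would pass 70% of its speed; a pose out of reach is approached as far as the arm can. A call with a gripper value outside its range is refused whole. "claw" is the finger opening in mm, from 0 to 85.4, set as the call begins (left out, the last holds). The fingers move at their own pace and stop on an object; the grip force is fixed at half the most. Time passes only in rows, so rows that repeat a pose let the fingers close. It gives the time, the measured TCP pose, the force and the opening at its end, in the units of the state.
- r.get_obs(): the state, without advancing time (a new reading comes with each control period).
- r.capture(name): name is "side" or "top"; returns the picture (480x640x3 uint8, red, green, blue); there is no depth.
- r.get_calibration(name): a dict with "intrinsics" (3x3 intrinsics, pixels), "R" (3x3) and "t" (3): a world point X has camera coordinates R X + t. Camera axes: x right, y down, z forward; pixel columns grow to the right and rows downward; lengths in m; the calibration is good to about 2 mm. A picture is of the moment at which its call begins. get_calibration takes no time and is no camera call.
- r.finish_job(): hands the job in, once; it reports no verdict.
Trained networks look in the newest picture that a camera, given by its name, has taken for a name from the list of things; names that differ only in an ending like _2 or _b are one class to them, and where a whole thing is asked for, a point or a joint stands for the part that bears it (a point fixed in the world has none). Each returns a list of dicts, best first, with "p" (0 to 1); they miss things now and then, are a little off and sometimes report something else, mostly with a low value. They report only what shows in the picture. A call takes as long as a camera call. They do not tell look-alikes from the thing itself.
- r.boxes_of(target, camera): "xyz" ([x, y, z] in m, in world coordinates, good to about 4 mm: the middle of the surface that is visible of it).
- r.silhouettes(target, camera): "mask" (480x640 bool, what is visible of it).
The state is a dict: "t": time; "joint_positions": joint angles; "joint_vel": joint speeds; "joint_torque": joint torques, N m; "position": TCP position; "eef_rot": TCP orientation; "ft_force": force on the tool from outside, world axes, zero at the start; "torque": the same for the moment, N m; "finger_gap": finger opening in m.
Only numpy, scipy, OpenCV 4.12 (cv2) and the standard library are available. Lean on these libraries where they do the work, as an engineer would, in place of code of your own. Each camera call takes 0.05 s, during which the arm holds its last target.

## Working session

There is one attempt and no reset: what is moved stays moved. The work goes in short steps, Python scripts to look and compute and a tool call to move; the robot and the scene stay as the last step left them, time stands still between calls to the robot, and variables do not carry over. Pictures are saved under pics/ and viewed, and the job is handed in when it is done.

Besides the shell and the picture viewer there is one more tool, called after ">>>" as name(argument=value, ...) on one line, values as JSON. step_arm: Moves the arm, as the interface text tells. Its arguments: {"type":"object","properties":{"linear":{"type":"array","items":{"type":"array","items":{"type":"number"}}},"yaw":{"type":"array","items":{"type":"number"}},"claw":{"type":"number"}},"required":["linear","yaw"]}

```bash
ls; mkdir -p pics; cat > h.py <<'E'
import numpy as np, cv2
from cell import r
def snap(cam,name):
    im=r.capture(cam); cv2.imwrite(f'pics/{name}.png',im[:,:,::-1]); return im
def cal(cam):
    c=r.get_calibration(cam); return np.array(c['intrinsics']),np.array(c['R']),np.array(c['t'])
def proj(cam,X):
    K,R,t=cal(cam); p=K@(R@np.asarray(X)+t); return p[:2]/p[2]
def ray(cam,uv,z):
    K,R,t=cal(cam); d=R.T@np.linalg.inv(K)@np.array([uv[0],uv[1],1.]); o=-R.T@t
    return o+d*(z-o[2])/d[2]
E
python3 - <<'E'
from h import *
for c in('side','top'):
    snap(c,c+'0')
    K,R,t=cal(c); print(c,-R.T@t, R[2])
    for n in('ramekin_center','trivet_top','twin_center','plate_center','spatula_grip'):
        try:
            for d in r.boxes_of(n,c): print(c,n,round(d['p'],2),np.round(d['xyz'],3), np.round(proj(c,d['xyz'])))
        except Exception as e: print(e)
print(r.get_obs())
E
```

```text
pics
side [ 0.28410011 -0.7570651   0.83353516] [ 0.2200547   0.68849463 -0.6910507 ]
side ramekin_center 0.87 [0.545 0.162 0.037] [308. 191.]
side ramekin_center 0.76 [0.54  0.267 0.038] [293. 165.]
side ramekin_center 0.71 [0.497 0.358 0.033] [267. 149.]
side trivet_top 0.71 [ 0.529 -0.032  0.024] [328. 256.]
side trivet_top 0.63 [0.316 0.173 0.033] [207. 211.]
side trivet_top 0.49 [0.731 0.144 0.012] [386. 188.]
side twin_center 0.8 [ 0.497 -0.247  0.017] [350. 347.]
side plate_center 0.56 [0.728 0.141 0.014] [385. 189.]
side spatula_grip 0.94 [ 0.728 -0.11  -0.003] [433. 269.]
top [0.44961247 0.03133208 1.17005651] [ 0.07325978  0.01537137 -0.99719443]
top ramekin_center 0.94 [0.547 0.276 0.042] [226. 238.]
top ramekin_center 0.79 [0.549 0.175 0.038] [271. 237.]
top ramekin_center 0.76 [0.501 0.374 0.039] [183. 258.]
top trivet_top 0.95 [0.318 0.199 0.034] [260. 340.]
top trivet_top 0.61 [ 0.532 -0.012  0.024] [354. 245.]
top trivet_top 0.55 [0.727 0.137 0.01 ] [290. 162.]
top twin_center 0.73 [ 0.497 -0.246  0.015] [457. 260.]
top plate_center 0.85 [0.728 0.137 0.011] [290. 161.]
top spatula_grip 0.94 [ 0.732 -0.1    0.003] [391. 160.]
{'t': 0.6, 'joint_positions': array([ 5.76154412e+01,  1.58364341e+01, -1.51133764e+00,  7.26517113e+01,
       -6.26016097e-04,  8.40780848e+01]), 'joint_vel': array([-0.1029522 ,  0.003927  ,  0.05336558,  0.01411283, -0.11496735,
        0.0181047 ]), 'joint_torque': array([-4.09862214e-04, -4.45172310e+01,  2.95369917e+01,  1.32731071e-03,
       -7.23684775e-05, -1.06732952e-05]), 'position': array([0.27849917, 0.5595254 , 0.20552506]), 'eef_rot': array([ 1.79999324e+02, -4.49579053e-04,  6.35373563e+01]), 'ft_force': array([-0.25078168,  0.17424894,  0.90757507]), 'torque': array([-0.03226711, -0.00104988, -0.02082383]), 'finger_gap': 0.0856224072998654}
```

View pics/side0.png

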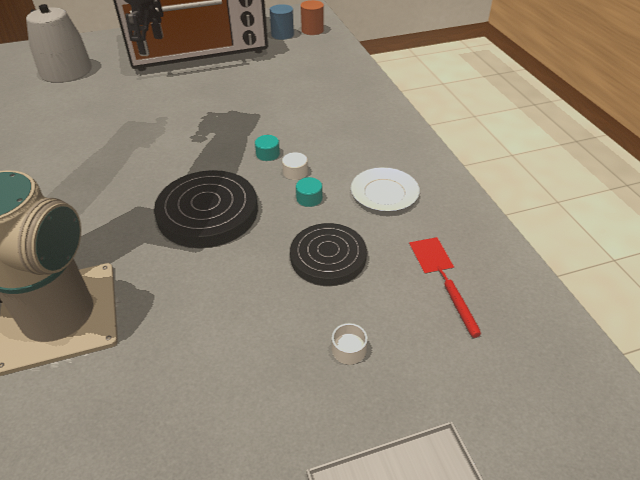

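View pics/top0.png

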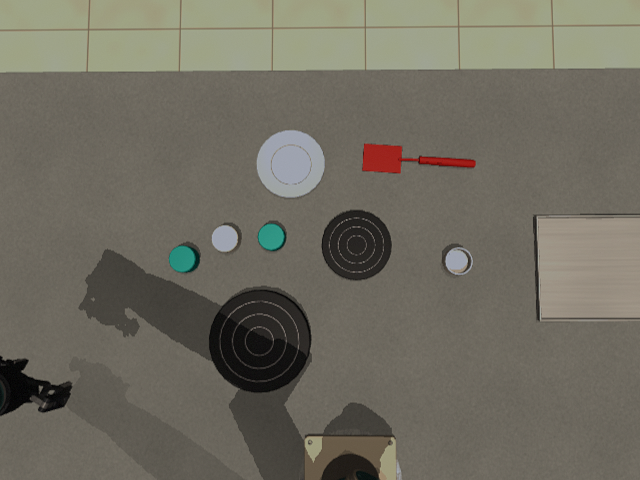

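```bash
cat >> h.py <<'E'
from scipy.optimize import minimize, least_squares
def cylmask(cam,x,y,R_,z0,z1):
    a=np.linspace(0,2*np.pi,48,endpoint=False)
    P=[proj(cam,[x+R_*np.cos(t),y+R_*np.sin(t),z]) for t in a for z in(z0,z1)]
    h=cv2.convexHull(np.array(P,np.float32)); m=cv2.moments(h); return np.array([m['m10']/m['m00'],m['m01']/m['m00']]), m['m00']
def mcent(m):
    v,u=np.nonzero(m); return np.array([u.mean(),v.mean()]),len(u)
def fitcyl(cam,mask,R_,z0,z1,g):
    c,A=mcent(mask)
    s=least_squares(lambda p:cylmask(cam,p[0],p[1],R_,z0,z1)[0]-c,g)
    return s.x,A,cylmask(cam,*s.x,R_,z0,z1)[1]
E
python3 - <<'E'
from h import *
for n,R_,z1 in(('ramekin_center',.031,.04),('trivet_top',.08,.025),('twin_center',.031,.04)):
  for c in('side','top'):
    im=r.capture(c)
    for d in r.silhouettes(n,c):
        m=d['mask']; col=np.median(im[m],axis=0)
        g,_=mcent(m); g=ray(c,g,.02)[:2]
        x,A,Am=fitcyl(c,m,R_,0,z1,g)
        print(n,c,round(d['p'],2),col,np.round(x,4),A,round(Am))
print(r.get_obs()['t'])
E
```

```text
Traceback (most recent call last):
  File "h.py", line 21, in fitcyl
    s=least_squares(lambda p:cylmask(cam,p[0],p[1],R_,z0,z1)[0]-c,g)
  File "h.py", line 21, in <lambda>
    s=least_squares(lambda p:cylmask(cam,p[0],p[1],R_,z0,z1)[0]-c,g)
                             ~~~~~~~^^^^^^^^^^^^^^^^^^^^^^^^
  File "h.py", line 15, in cylmask
    P=[proj(cam,[x+R_*np.cos(t),y+R_*np.sin(t),z]) for t in a for z in(z0,z1)]
       ~~~~^^^^^^^^^^^^^^^^^^^^^^^^^^^^^^^^^^^^^^^
  File "h.py", line 8, in proj
    K,R,t=cal(cam); p=K@(R@np.asarray(X)+t); return p[:2]/p[2]
          ~~~^^^^^
  File "h.py", line 6, in cal
    c=r.get_calibration(cam); return np.array(c['intrinsics']),np.array(c['R']),np.array(c['t'])
ValueError: time passes only in moves, steps and waits
```

```bash
python3 - <<'E'
s=open('h.py').read()
s=s.replace("def cal(cam):\n    c=r.get_calibration(cam); return","_C={}\ndef cal(cam):\n    if cam not in _C: _C[cam]=r.get_calibration(cam)\n    c=_C[cam]; return").replace("s=least_squares(lambda","s=least_squares(diff_step=1e-3,fun=lambda").replace("-c,g)","-c,x0=g)")
open('h.py','w').write(s)
E
python3 - <<'E'
from h import *
for n,R_,z1 in(('ramekin_center',.031,.04),('trivet_top',.08,.025),('twin_center',.031,.04)):
  for c in('side','top'):
    im=r.capture(c)
    for d in r.silhouettes(n,c):
        m=d['mask']; col=np.median(im[m],axis=0)
        g,_=mcent(m); g=ray(c,g,.02)[:2]
        x,A,Am=fitcyl(c,m,R_,0,z1,g)
        print(n,c,round(d['p'],2),col,np.round(x,4),A,round(Am))
print(r.get_obs()['t'])
E
```

```text
ramekin_center side 0.86 [176. 168. 151.] [0.5499 0.2864] 607 636
ramekin_center side 0.83 [ 49.  116.5 105. ] [0.5035 0.3811] 584 586
ramekin_center side 0.58 [ 52. 139. 123.] [0.5534 0.1801] 691 714
ramekin_center top 0.95 [ 47. 148. 131.] [0.552  0.1761] 578 642
ramekin_center top 0.72 [ 39. 140. 123.] [0.5011 0.3776] 677 712
ramekin_center top 0.68 [158. 163. 175.] [0.5475 0.2822] 642 676
trivet_top side 0.88 [58. 54. 50.] [ 0.536  -0.0118] 4011 4002
trivet_top side 0.81 [46. 43. 39.] [0.318  0.2093] 6363 3187
trivet_top side 0.4 [193. 176. 155.] [0.5537 0.298 ] 577 2511
trivet_top top 0.78 [21. 21. 20.] [0.3164 0.2026] 8278 4058
trivet_top top 0.68 [39. 37. 34.] [ 0.5333 -0.0167] 3842 3862
twin_center side 0.6 [165. 151. 134.] [ 0.4971 -0.2414] 1211 1276
1.3
```

>>> step_arm(linear=[[0.54,-0.55,0],[1.08,-1.1,0],[1.62,-1.66,0],[2.16,-2.2,0],[2.7,-2.77,0],[3.24,-3.33,-0.2],[3.77,-3.88,-0.4],[4.31,-4.44,-0.7],[4.85,-5.0,-1.0],[5.39,-5.55,-1.4],[5.39,-5.55,-1.8],[5.39,-5.55,-1.8]], yaw=[-0.8,-1.6,-2.4,-3.2,-4.0,-4.8,-5.6,-6.4,-7.2,-7.94,-7.94,-7.94], claw=85)

```text
t: 2.5
position: [0.5462, 0.28, 0.1122]
eef_rot: [179.9, 0.4, -0.1]
ft_force: [-0.5, -0.3, -0.1]
finger_gap: 0.0846
```

```bash
python3 - <<'E'
from h import *
o=r.get_obs(); print(o['t'],o['position'],o['eef_rot'],o['ft_force'],o['finger_gap'],o['joint_positions'])
for c in('side','top'):
    im=snap(c,c+'1')
    u,v=[int(q) for q in proj(c,[.548,.282,.06])]
    u=min(max(u,100),540);v=min(max(v,80),400)
    cv2.imwrite(f'pics/{c}1c.png',cv2.resize(im[v-80:v+80,u-100:u+100,::-1],None,fx=4,fy=3.75,interpolation=cv2.INTER_CUBIC))
E
```

```text
2.5 [0.54616236 0.27998367 0.11223822] [ 1.79876850e+02  3.50607930e-01 -9.95518155e-02] [-0.51374439 -0.25829294 -0.11778076] 0.08457089578969568 [ 2.11026972e+01  1.85004492e+01 -9.60261570e+00  6.22683487e+01
  1.19861007e-02  1.11201833e+02]
```

View pics/side1c.png

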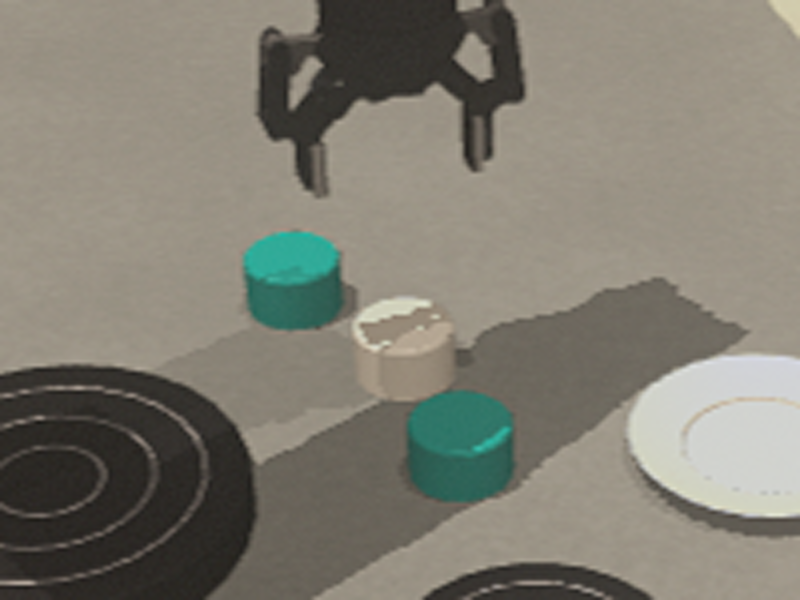

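View pics/top1c.png

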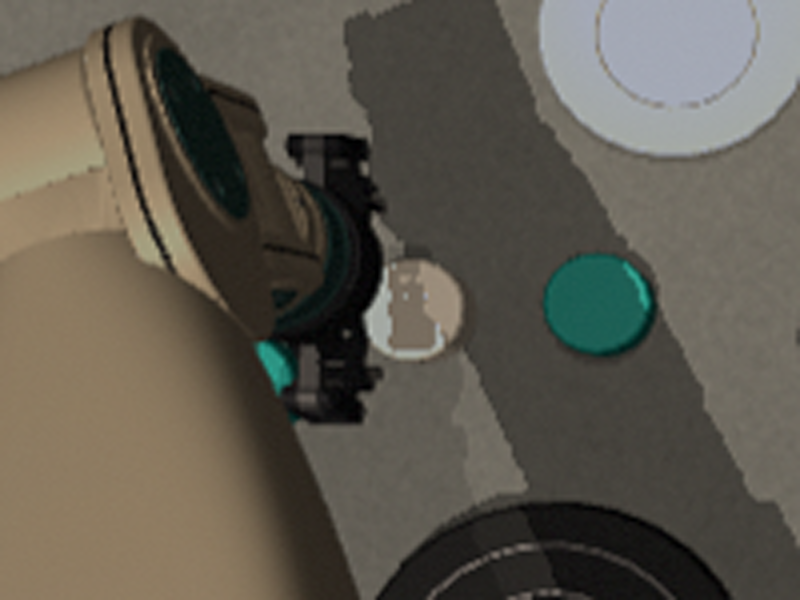

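```bash
python3 - <<'E'
from h import *
c='side'
u,v=[int(q) for q in proj(c,[.548,.282,.06])]
for z in(.1,.104,.108,.112,.116,.12):
    print(z,[np.round((proj(c,[.5462+s*.0425,.28+dy,z])-[u-100,v-80])*[4,3.75]) for s in(-1,1) for dy in (-.011,.0)])
# ramekin ellipse predicted
for y in(.278,.282,.286):
    print(y,[np.round((proj(c,p)-[u-100,v-80])*[4,3.75]) for p in([.548,y-.031,.04],[.548,y+.031,.04],[.517,y,.04],[.579,y,.04])])
E
```

```text
0.1 [array([330., 274.]), array([325., 264.]), array([471., 248.]), array([465., 239.])]
0.104 [array([330., 268.]), array([325., 259.]), array([470., 243.]), array([465., 234.])]
0.108 [array([329., 263.]), array([324., 253.]), array([470., 238.]), array([465., 228.])]
0.112 [array([329., 258.]), array([324., 248.]), array([470., 232.]), array([465., 223.])]
0.116 [array([328., 252.]), array([323., 242.]), array([470., 227.]), array([464., 217.])]
0.12 [array([328., 247.]), array([323., 237.]), array([470., 221.]), array([464., 212.])]
0.278 [array([418., 358.]), array([390., 303.]), array([354., 340.]), array([453., 321.])]
0.282 [array([416., 355.]), array([388., 300.]), array([352., 336.]), array([451., 318.])]
0.286 [array([414., 351.]), array([386., 296.]), array([351., 332.]), array([449., 314.])]
```

```bash
python3 - <<'E'
from h import *
o=r.get_obs(); print(o['t'],o['position'],o['eef_rot'],o['finger_gap'],o['joint_vel'])
c='side'
im=snap(c,'side2')
u,v=[int(q) for q in proj(c,[.548,.282,.06])]
cc=cv2.resize(im[v-80:v+80,u-100:u+100,::-1],None,fx=4,fy=3.75,interpolation=cv2.INTER_CUBIC)
X=np.array(o['position'])
for p in (X,X+[.0425,0,0],X-[.0425,0,0]):
    q=((proj(c,p)-[u-100,v-80])*[4,3.75]).astype(int); cv2.circle(cc,tuple(int(a) for a in q),4,(0,0,255),-1)
cv2.imwrite('pics/side2c.png',cc)
im=snap('top','top2')
for p in (X,X+[.0425,0,0],X-[.0425,0,0]):
    q=proj('top',p); cv2.circle(im,tuple(int(a) for a in q),2,(255,0,0),-1)
cv2.imwrite('pics/top2c.png',im[140:340,100:400,::-1])
E
```

```text
2.6 [0.54741676 0.28200498 0.11536584] [1.79983691e+02 7.44480616e-02 3.48586415e-02] 0.08501974043861697 [ 0.93237571 -1.16345541  1.48431863 -0.19538872 -0.04614519  0.10297948]
```

View pics/side2c.png

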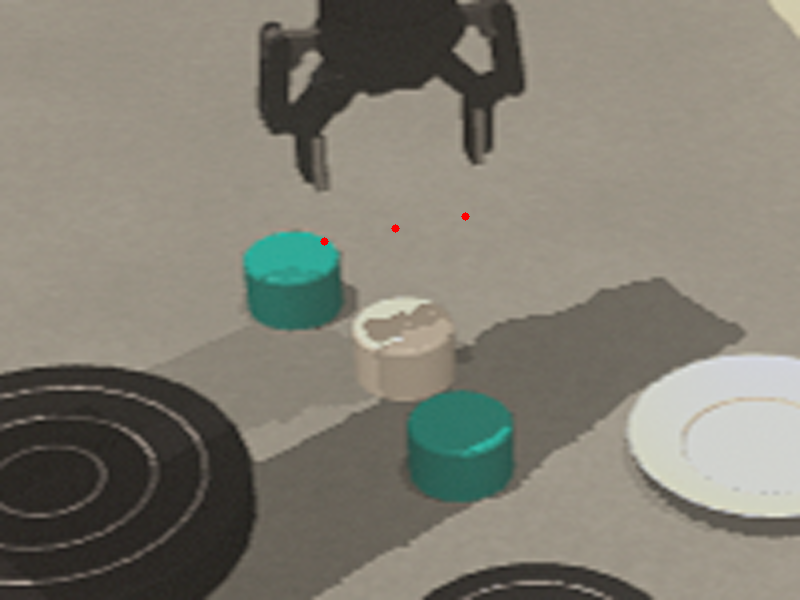

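View pics/top2c.png

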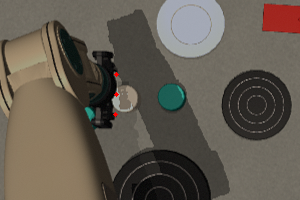

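```bash
python3 - <<'E'
import cv2,numpy as np
im=cv2.imread('pics/top2.png')
cv2.imwrite('pics/top2z.png',cv2.resize(im[190:270,170:270],None,fx=8,fy=7.5,interpolation=cv2.INTER_CUBIC))
E
```

```text
(no output)
```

View pics/top2z.png

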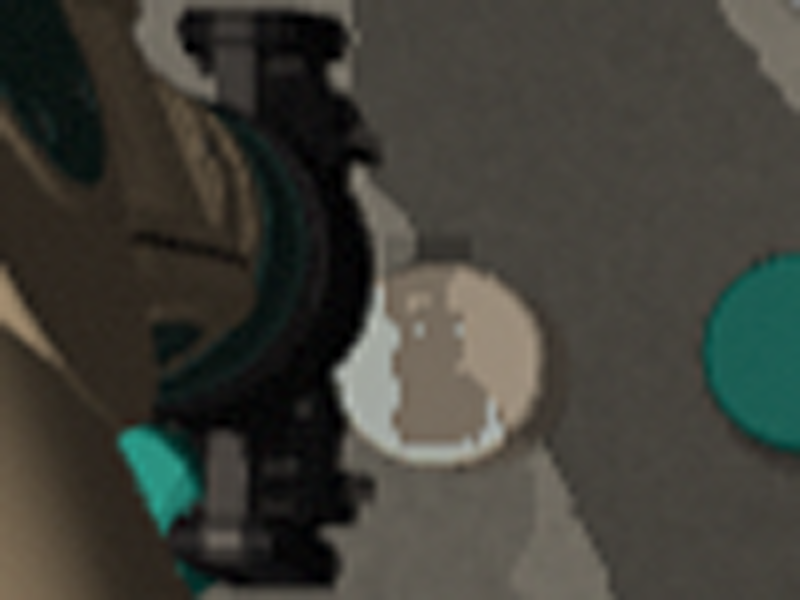

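```bash
python3 - <<'E'
from h import *
u,v=[int(q) for q in proj('side',[.548,.282,.06])]
S=[(328,190),(482,163)]; T=[(216.5,254.9),(217.5,210.7)]
for s,t in zip(S,T):
    su=np.array(s)/[4,3.75]+[u-100,v-80]
    f=lambda X:np.r_[proj('side',X)-su,proj('top',X)-t]
    q=least_squares(f,[.55,.28,.12]); print(q.x,q.fun)
for z in(.11,.12,.15): print(proj('top',[.547-.0425,.271,z]),proj('top',[.547+.0425,.271,z]))
# consistency check of ramekin & turquoise etc
E
```

```text
[0.50407772 0.26996001 0.15943064] [-1.15872703  0.0961657   0.21772434 -1.02557057]
[0.59388355 0.26911239 0.16024423] [-1.24850523  0.14624426  0.26626613 -1.09025197]
[221.71229678 254.93092106] [222.33842146 214.99701976]
[220.64008771 254.68446365] [221.27838947 214.37669997]
[217.29827349 253.91631599] [217.97527571 212.44375185]
```

>>> step_arm(linear=[[0.01,0,-0.3],[0.02,0,-0.6],[0.02,0,-0.9],[0.02,0,-1.06],[0.02,0,-1.06],[0.02,0,-1.06]], yaw=[0,0,0,0,0,0])

```text
t: 3.3
position: [0.549, 0.2829, 0.0633]
eef_rot: [-180.0, -0.0, 0.1]
ft_force: [0.1, 0.1, 1.4]
finger_gap: 0.0851
```

```bash
cat >> h.py <<'E'
def crop(cam,name,ctr,w=50,h=40,pts=()):
    im=snap(cam,name+'_f').copy()
    q=proj(cam,ctr); u=int(min(max(q[0],w),640-w)); v=int(min(max(q[1],h),480-h)); 
    s=min(800/(2*w),600/(2*h))
    cc=cv2.resize(im[v-h:v+h,u-w:u+w,::-1],None,fx=s,fy=s,interpolation=cv2.INTER_CUBIC)
    for p in pts:
        q=(proj(cam,p)-[u-w,v-h]+.5)*s; cv2.circle(cc,(int(q[0]),int(q[1])),4,(0,0,255),-1)
    cv2.imwrite(f'pics/{name}.png',cc); return u-w,v-h,s
def st():
    o=r.get_obs(); print(round(o['t'],2),np.round(o['position'],4),np.round(o['eef_rot'],1),np.round(o['ft_force'],1),np.round(o['torque'],2),round(o['finger_gap'],4)); return o
E
python3 - <<'E'
from h import *
o=st(); X=np.array(o['position'])
print(crop('side','s3',X,75,56,[X,X+[.0425,0,0],X-[.0425,0,0]]))
E
```

```text
3.3 [0.549  0.2829 0.0633] [-1.8e+02 -0.0e+00  1.0e-01] [0.1 0.1 1.4] [-0.02 -0.    0.01] 0.0851
(219, 95, 5.333333333333333)
```

View pics/s3.png

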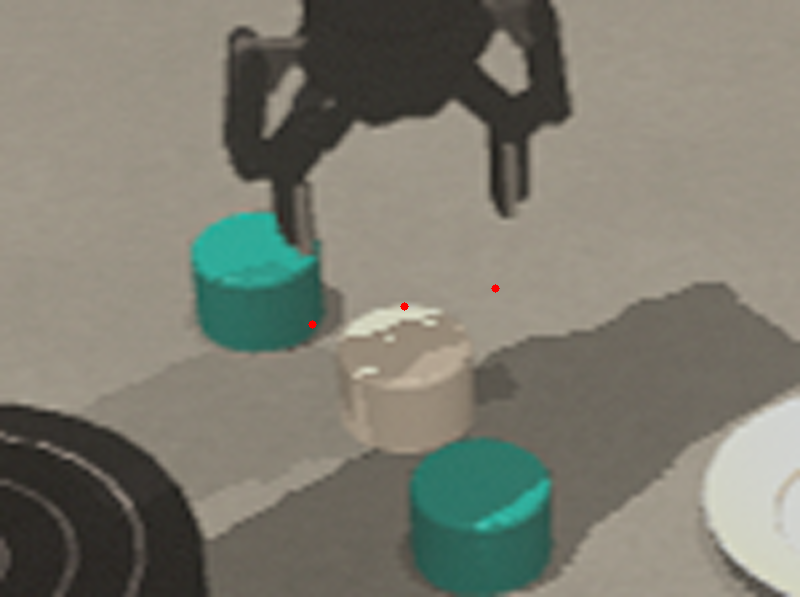

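>>> step_arm(linear=[[-0.01,-0.01,-0.25],[-0.01,-0.01,-0.5],[-0.01,-0.01,-0.7],[-0.01,-0.01,-0.87],[-0.01,-0.01,-0.87],[-0.01,-0.01,-0.87]], yaw=[0,0,0,0,0,0])

```text
t: 3.95
position: [0.5488, 0.2825, 0.02]
eef_rot: [-180.0, -0.1, 0.1]
ft_force: [0.2, 0.1, 0.0]
finger_gap: 0.0849
```

```bash
python3 - <<'E'
from h import *
o=st(); X=np.array(o['position'])
print(crop('side','s4',X,75,56,[X+[.0425,0,0],X-[.0425,0,0]]))
E
```

```text
3.95 [0.5488 0.2825 0.02  ] [-1.8e+02 -1.0e-01  1.0e-01] [0.2 0.1 0. ] [-0.02 -0.05 -0.05] 0.0849
(220, 110, 5.333333333333333)
```

View pics/s4.png

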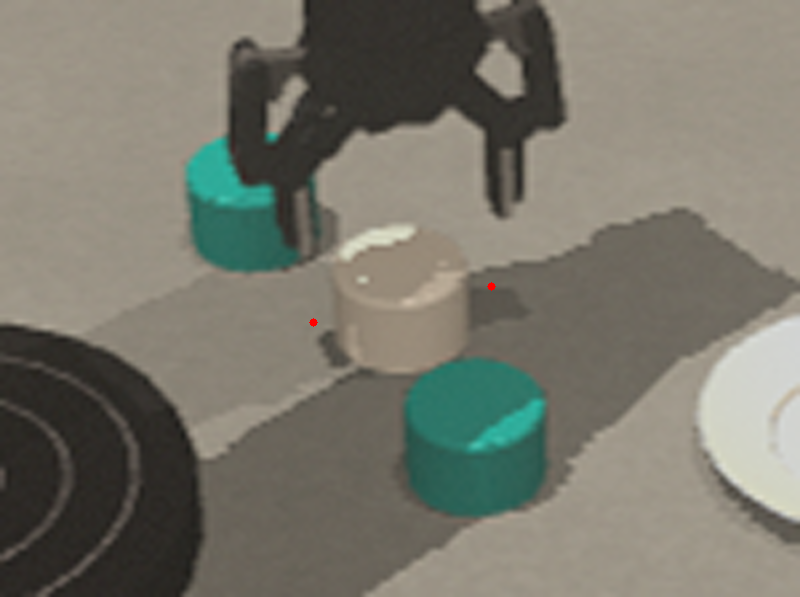

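>>> step_arm(linear=[[-0.01,-0.01,-0.1],[-0.01,-0.01,-0.2],[-0.01,-0.01,-0.3],[-0.01,-0.01,-0.36],[-0.01,-0.01,-0.36],[-0.01,-0.01,-0.36]], yaw=[0,0,0,0,0,0])

```text
t: 4.6
position: [0.5488, 0.2821, 0.0024]
eef_rot: [-179.9, -0.1, 0.1]
ft_force: [-0.1, 0.2, 0.3]
finger_gap: 0.0854
```

```bash
python3 - <<'E'
from h import *
o=st(); X=np.array(o['position'])
print(crop('side','s5',X,75,56,[]))
E
```

```text
4.6 [0.5488 0.2821 0.0024] [-1.799e+02 -1.000e-01  1.000e-01] [-0.1  0.2  0.3] [ 0.01 -0.05 -0.02] 0.0854
(220, 116, 5.333333333333333)
```

View pics/s5.png

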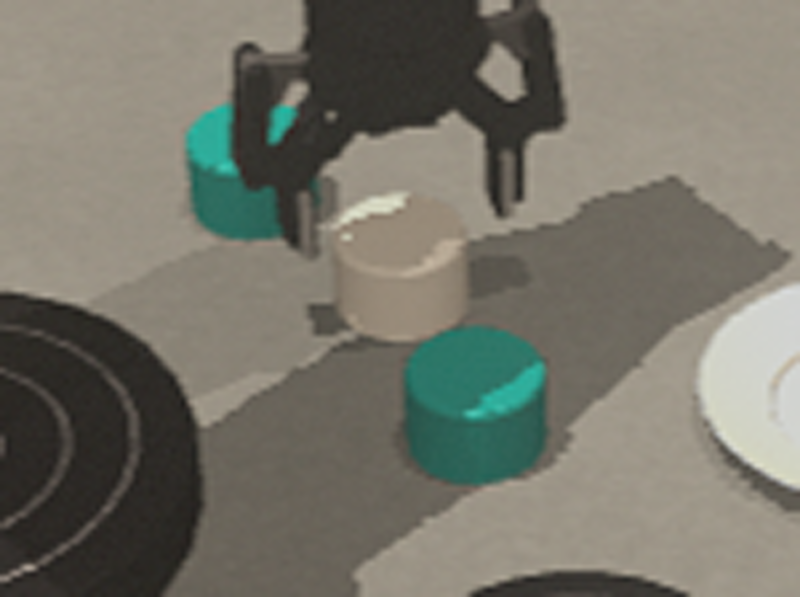

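```bash
python3 - <<'E'
from h import *
for px,x in(((310,252),.5065),((510,213),.5915)):
    q=np.array(px)/5.3333+[220,116]
    for y in(.271,.282,.293):
        print(px,y,[ (z,np.round(proj('side',[x,y,z])-q,1)) for z in(.02,.03,.04,.05)])
E
```

```text
(310, 252) 0.271 [(0.02, array([1.5, 9.5])), (0.03, array([1.2, 6.2])), (0.04, array([0.9, 2.8])), (0.05, array([ 0.7, -0.5]))]
(310, 252) 0.282 [(0.02, array([0.3, 6.8])), (0.03, array([0. , 3.5])), (0.04, array([-0.2,  0.2])), (0.05, array([-0.5, -3.2]))]
(310, 252) 0.293 [(0.02, array([-0.9,  4.2])), (0.03, array([-1.1,  0.9])), (0.04, array([-1.4, -2.4])), (0.05, array([-1.7, -5.8]))]
(510, 213) 0.271 [(0.02, array([-2.5,  9.9])), (0.03, array([-2.6,  6.6])), (0.04, array([-2.6,  3.3])), (0.05, array([-2.7, -0. ]))]
(510, 213) 0.282 [(0.02, array([-3.8,  7.4])), (0.03, array([-3.9,  4.1])), (0.04, array([-4. ,  0.8])), (0.05, array([-4.1, -2.6]))]
(510, 213) 0.293 [(0.02, array([-5.1,  4.8])), (0.03, array([-5.2,  1.5])), (0.04, array([-5.3, -1.8])), (0.05, array([-5.4, -5.1]))]
```

>>> step_arm(linear=[[-0.01,0,-0.04],[-0.01,0,-0.08],[-0.01,0,-0.12],[-0.01,0,-0.16],[-0.01,0,-0.2],[-0.01,0,-0.24],[-0.01,0,-0.24]], yaw=[0,0,0,0,0,0,0])

```text
t: 5.35
position: [0.5481, 0.282, -0.0098]
eef_rot: [-180.0, -0.1, 0.1]
ft_force: [0.3, 0.0, 0.1]
finger_gap: 0.0847
```

```bash
python3 - <<'E'
from h import *
o=st(); X=np.array(o['position'])
print(crop('side','s6',X,75,56,[]))
E
```

```text
5.35 [ 0.5481  0.282  -0.0098] [-1.8e+02 -1.0e-01  1.0e-01] [0.3 0.  0.1] [-0.01 -0.06 -0.04] 0.0847
(220, 120, 5.333333333333333)
```

View pics/s6.png

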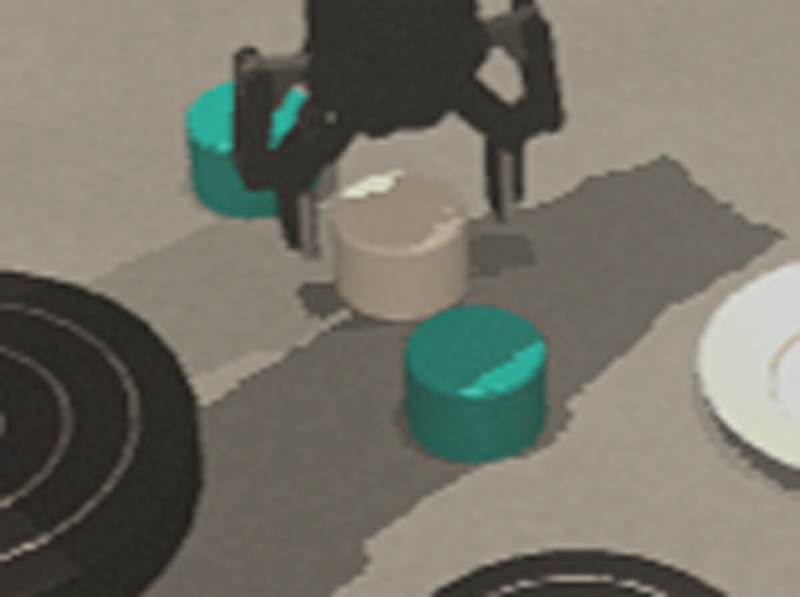

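>>> step_arm(linear=[[0,0,-0.06],[0,0,-0.12],[0,0,-0.18],[0,0,-0.24],[0,0,-0.3],[0,0,-0.36],[0,0,-0.36],[0,0,-0.36]], yaw=[0,0,0,0,0,0,0,0])

```text
t: 6.2
position: [0.5482, 0.2821, -0.0277]
eef_rot: [-180.0, -0.1, 0.1]
ft_force: [-0.1, -0.9, -0.0]
finger_gap: 0.0849
```

```bash
python3 - <<'E'
from h import *
o=st(); X=np.array(o['position'])
print(crop('side','s7',X,60,45,[]))
E
```

```text
6.2 [ 0.5482  0.2821 -0.0277] [-1.8e+02 -1.0e-01  1.0e-01] [-0.1 -0.9 -0. ] [ 0.   -0.01  0.06] 0.0849
(235, 136, 6.666666666666667)
```

View pics/s7.png

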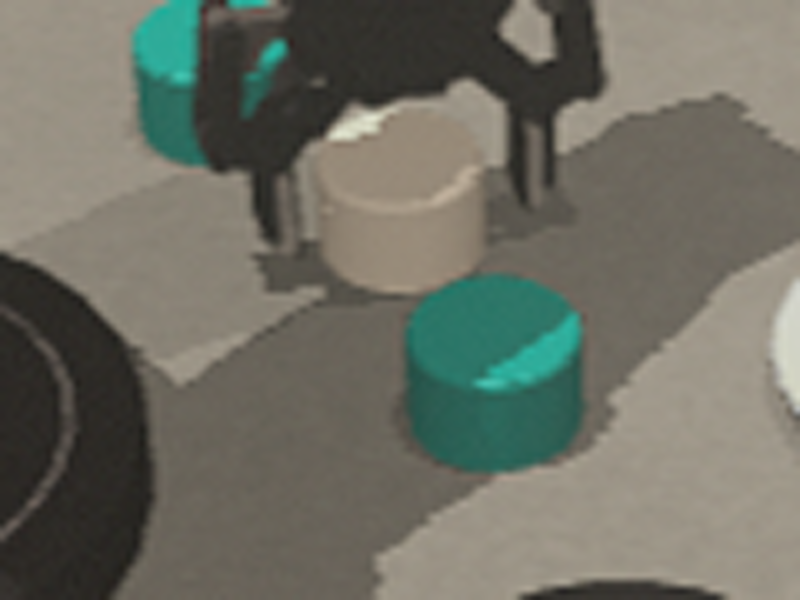

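>>> step_arm(linear=[[0,0,0],[0,0,0],[0,0,0],[0,0,0],[0,0,0],[0,0,0],[0,0,0],[0,0,0]], yaw=[0,0,0,0,0,0,0,0], claw=50)

```text
t: 7.05
position: [0.549, 0.2825, -0.0268]
eef_rot: [-179.9, -0.2, 0.1]
ft_force: [-1.0, 0.0, 6.2]
finger_gap: 0.0607
```

```bash
python3 - <<'E'
from h import *
o=st(); X=np.array(o['position'])
print(crop('side','s8',X,60,45,[]))
E
```

```text
7.05 [ 0.549   0.2825 -0.0268] [-1.799e+02 -2.000e-01  1.000e-01] [-1.   0.   6.2] [-0.03  0.23  0.08] 0.0607
(235, 136, 6.666666666666667)
```

View pics/s8.png

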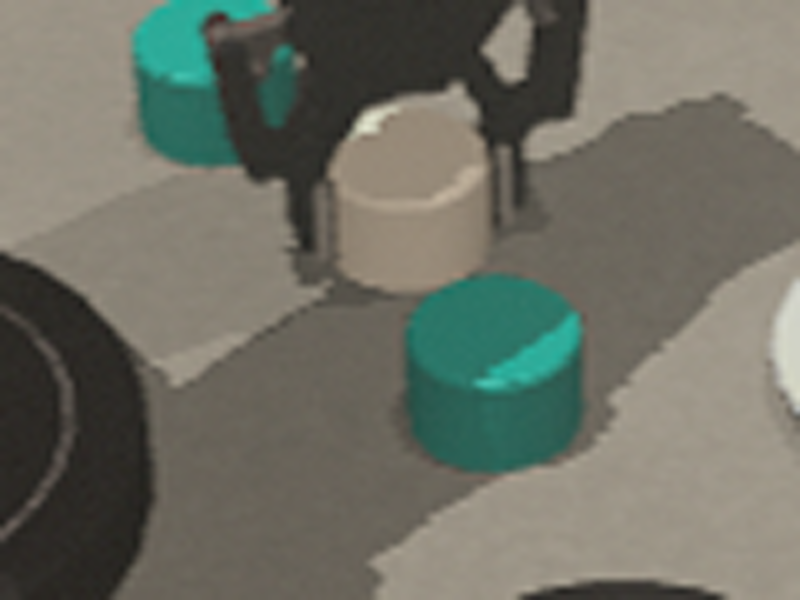

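>>> step_arm(linear=[[0,0,0.5],[0,0,1.0],[0,-0.1,1.5],[-0.05,-0.6,1.74],[-0.1,-1.3,1.74],[-0.14,-2.1,1.74],[-0.18,-2.9,1.74],[-0.22,-3.7,1.74],[-0.25,-4.5,1.74],[-0.3,-5.3,1.74],[-0.3,-6.0,1.74],[-0.3,-6.6,1.74]], yaw=[0,0,0,0,0,0,0,0,0,0,0,0])

```text
t: 8.3
position: [0.5328, -0.0493, 0.0594]
eef_rot: [-179.9, -0.1, 0.0]
ft_force: [0.7, -0.3, -2.2]
finger_gap: 0.0603
```

```bash
python3 - <<'E'
from h import *
o=st()
E
```

```text
8.3 [ 0.5328 -0.0493  0.0594] [-1.799e+02 -1.000e-01  0.000e+00] [ 0.7 -0.3 -2.2] [-0.   -0.02  0.06] 0.0603
```

>>> step_arm(linear=[[0.02,-0.4,0],[0.02,-0.8,-0.2],[0.02,-1.26,-0.5],[0.02,-1.26,-0.8],[0.02,-1.26,-0.8],[0.02,-1.26,-0.8]], yaw=[0,0,0,0,0,0])

```text
t: 8.9
position: [0.5327, -0.1118, 0.0187]
eef_rot: [-179.9, 0.0, 0.0]
ft_force: [0.8, -0.0, -1.4]
finger_gap: 0.0599
```

```bash
python3 - <<'E'
from h import *
o=st(); X=np.array(o['position'])
P=X+[0,0,.051]
print(crop('side','s9',P,75,56,[[.534,-.0945,.025],[P[0],P[1],P[2]-.024],P,[P[0],P[1]-.031,P[2]-.024],[P[0],P[1]-.031,P[2]+.016]]))
E
```

```text
8.9 [ 0.5327 -0.1118  0.0187] [-179.9    0.     0. ] [ 0.8 -0.  -1.4] [ 0.06 -0.04  0.01] 0.0599
(268, 212, 5.333333333333333)
```

View pics/s9.png

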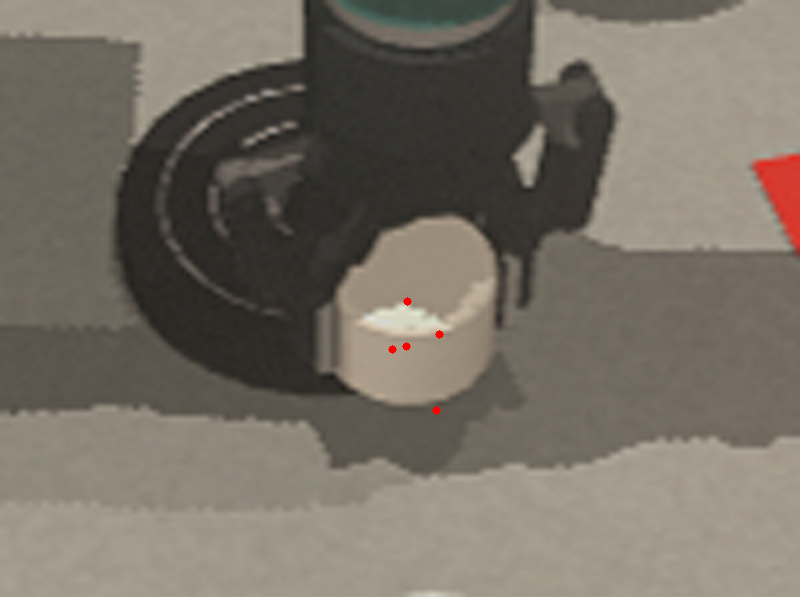

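>>> step_arm(linear=[[0.02,0.03,-0.12],[0.02,0.056,-0.25],[0.02,0.056,-0.374],[0.02,0.056,-0.414],[0.02,0.0,-0.457],[0.02,-0.05,-0.5],[0.02,-0.095,-0.557],[0.02,-0.138,-0.614],[0.02,-0.138,-0.614]], yaw=[0,0,0,0,0,0,0,0,0])

```text
t: 9.85
position: [0.5361, -0.1186, -0.009]
eef_rot: [-179.8, -0.2, 0.1]
ft_force: [-2.8, 1.2, 12.0]
finger_gap: 0.0591
```

```bash
python3 - <<'E'
from h import *
o=st(); X=np.array(o['position'])
P=X+[0,0,.051]
print(crop('side','s10',P,75,56,[]))
E
```

```text
9.85 [ 0.5361 -0.1186 -0.009 ] [-1.798e+02 -2.000e-01  1.000e-01] [-2.8  1.2 12. ] [ 0.71  0.66 -0.01] 0.0591
(271, 223, 5.333333333333333)
```

View pics/s10.png

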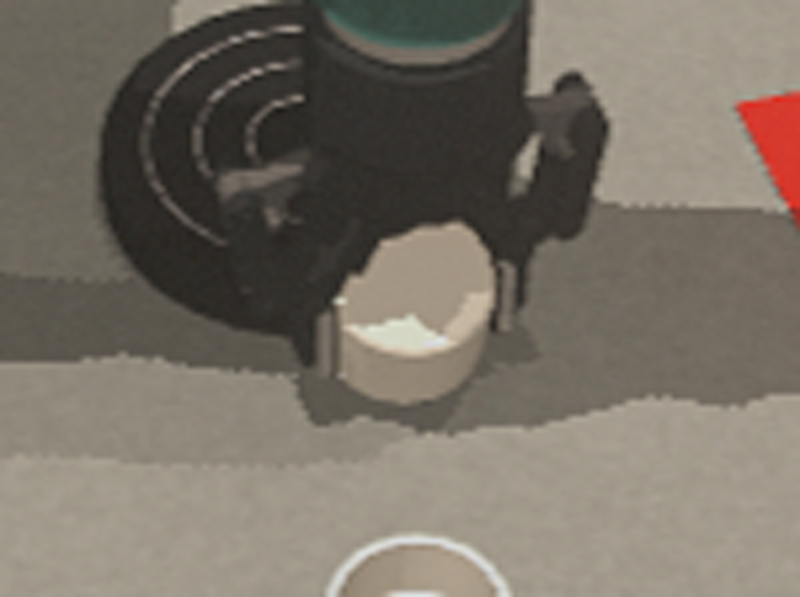

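>>> step_arm(linear=[[-0.02,-0.02,-0.06],[-0.04,-0.04,-0.13],[-0.04,-0.058,-0.2],[-0.04,-0.068,-0.27],[-0.04,-0.07,-0.34],[-0.04,-0.07,-0.36],[-0.04,-0.07,-0.36]], yaw=[0,0,0,0,0,0,0])

```text
t: 10.6
position: [0.537, -0.1236, -0.0193]
eef_rot: [-180.0, -0.5, 0.1]
ft_force: [-13.9, 1.9, 48.8]
finger_gap: 0.0594
```

```bash
python3 - <<'E'
from h import *
o=st(); X=np.array(o['position'])
P=X+[0,0,.051]
print(crop('side','s11',P,75,56,[]))
E
```

```text
10.6 [ 0.537  -0.1236 -0.0193] [-1.8e+02 -5.0e-01  1.0e-01] [-13.9   1.9  48.8] [1.2  3.24 0.2 ] 0.0594
(272, 229, 5.333333333333333)
```

View pics/s11.png

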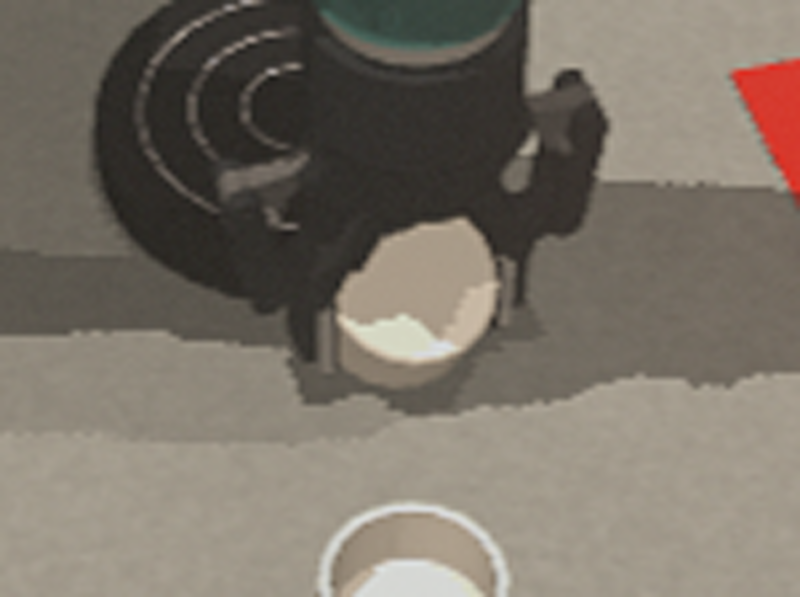

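```bash
python3 - <<'E'
from h import *
for px,x in(((331,374),.506),((500,327),.568)):
    q=(np.array(px)+.5)/5.3333+[272,229]
    print(px,[ (z,np.round(proj('side',[x,-.1346,z])-q,1)) for z in(0,.01,.02)])
# trivet edge check in earlier unobstructed picture: project circle on side0/top0
for c in('side','top'):
    im=cv2.imread(f'pics/{c}0.png')
    for cx,cy,col in((.534,-.0145,(0,0,255)),):
        pts=np.array([proj(c,[cx+.08*np.cos(a),cy+.08*np.sin(a),.025]) for a in np.linspace(0,6.28,100)])
        cv2.polylines(im,[np.int32(np.round(pts*8))],True,col,1,shift=3)
    u,v=[int(a) for a in proj(c,[.534,-.0145,.025])]
    cv2.imwrite(f'pics/triv_{c}.png',cv2.resize(im[v-50:v+50,u-65:u+65],None,fx=4.5,fy=4.5,interpolation=cv2.INTER_NEAREST))
E
```

```text
(331, 374) [(0, array([-0. ,  4.8])), (0.01, array([0. , 1.5])), (0.02, array([ 0.1, -1.8]))]
(500, 327) [(0, array([-1.7,  5.6])), (0.01, array([-1.5,  2.4])), (0.02, array([-1.2, -1. ]))]
```

View pics/triv_side.png

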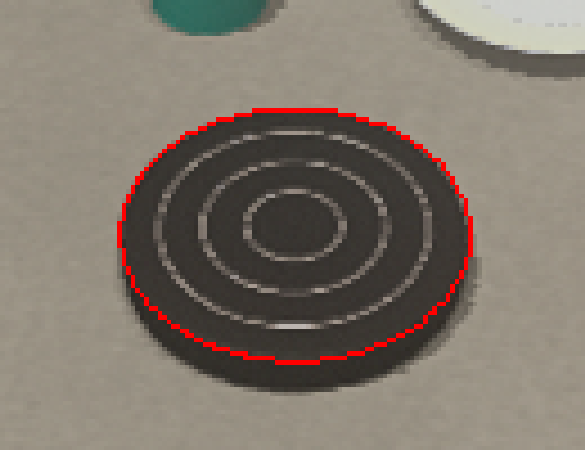

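View pics/triv_top.png

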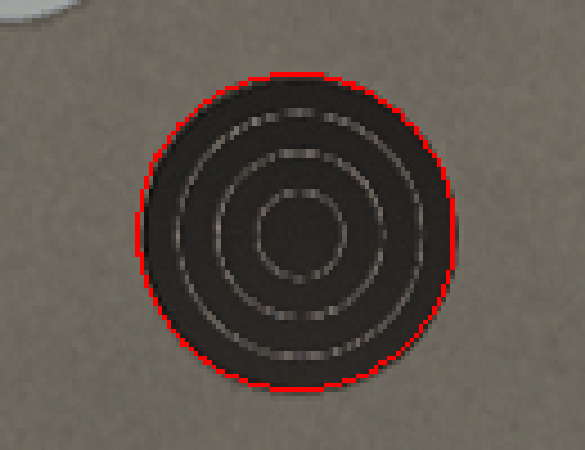

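>>> step_arm(linear=[[0,0,-0.16],[0,0,-0.19],[0,0,-0.22],[0,0,-0.25],[0,0,-0.28],[0,0,-0.3],[0,0,-0.3]], yaw=[0,0,0,0,0,0,0])

```text
t: 11.35
position: [0.5411, -0.1254, -0.0203]
eef_rot: [179.8, -0.9, 0.0]
ft_force: [-25.8, 7.9, 88.8]
finger_gap: 0.0595
```

```bash
python3 - <<'E'
from h import *
o=st(); X=np.array(o['position'])
P=X+[0,0,.051]
print(crop('side','s12',P,75,56,[]))
E
```

```text
11.35 [ 0.5411 -0.1254 -0.0203] [179.8  -0.9   0. ] [-25.8   7.9  88.8] [ 1.88  6.14 -0.34] 0.0595
(275, 229, 5.333333333333333)
```

View pics/s12.png

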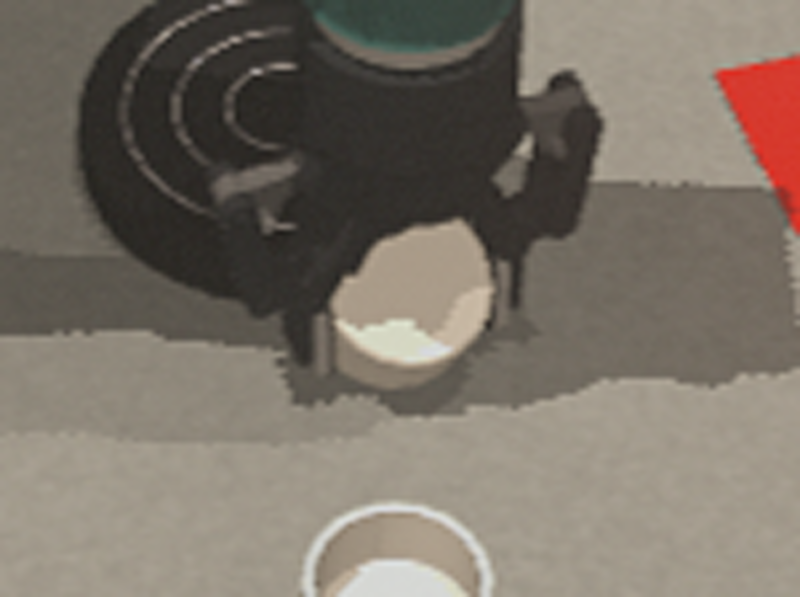

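>>> step_arm(linear=[[-0.05,-0.05,0.2],[-0.1,-0.15,0.5],[-0.12,-0.15,0.9],[-0.12,-0.15,1.1],[-0.12,-0.15,1.1],[-0.12,-0.15,1.1]], yaw=[0,0,0,0,0,0])

```text
t: 12.0
position: [0.5349, -0.1328, 0.0341]
eef_rot: [179.8, -0.8, 0.0]
ft_force: [0.1, 0.9, -1.8]
finger_gap: 0.0592
```

```bash
cat >> h.py <<'E'
def model(cam,name,P,th,hm=.024,w=60,h=45,x0=None,draw=True):
    """P pivot world, th deg (right=+y side up, CCW in y-z), ramekin wire: mouth green foot red"""
    im=snap(cam,name+'_f').copy()
    q=proj(cam,P); u=int(min(max(q[0],w),640-w)); v=int(min(max(q[1],h),480-h)); s=min(800/(2*w),600/(2*h))
    cc=cv2.resize(im[v-h:v+h,u-w:u+w,::-1],None,fx=s,fy=s,interpolation=cv2.INTER_CUBIC)
    cv2.imwrite(f'pics/{name}.png',cc)
    t=np.radians(th)
    for a,col in((-hm,(0,200,0)),(.04-hm,(0,0,255))):
        pts=[]
        for f in np.linspace(0,2*np.pi,60):
            lx,ly,lz=.031*np.cos(f),.031*np.sin(f),a
            W=np.array(P)+[lx,ly*np.cos(t)-lz*np.sin(t),ly*np.sin(t)+lz*np.cos(t)]
            pts.append((proj(cam,W)-[u-w,v-h]+.5)*s)
        cv2.polylines(cc,[np.int32(pts)],True,col,1)
    cv2.imwrite(f'pics/{name}_m.png',cc)
E
python3 - <<'E'
from h import *
o=st(); X=np.array(o['position'])
P=X+[0,0,.051]
model('side','s13',P,45)
E
```

```text
12.0 [ 0.5349 -0.1328  0.0341] [179.8  -0.8   0. ] [ 0.1  0.9 -1.8] [0.02 0.03 0.03] 0.0592
```

View pics/s13_m.png

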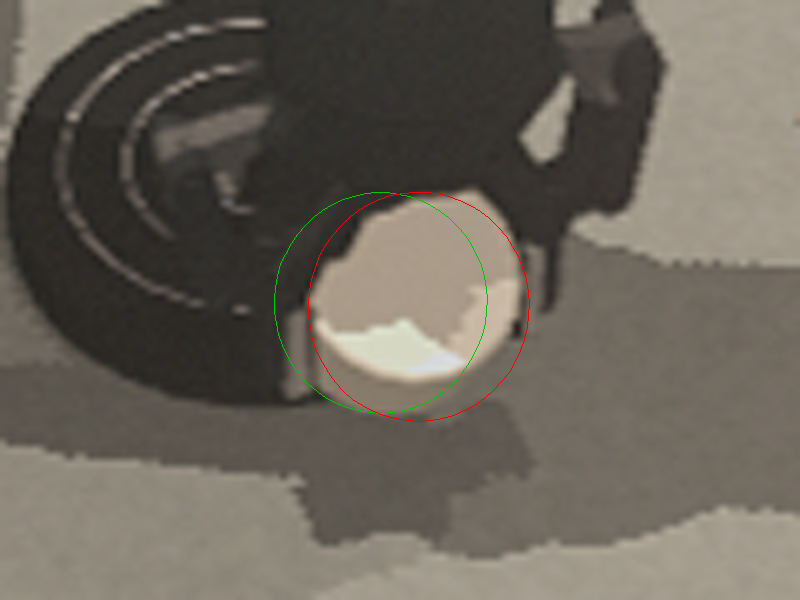

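```bash
cat > fit.py <<'E'
from h import *
import sys
def silh(cam,P,th,hm,tx=0):
    t=np.radians(th); pts=[]
    for a in(-hm,.04-hm):
        for f in np.linspace(0,2*np.pi,60):
            lx,ly,lz=.031*np.cos(f),.031*np.sin(f),a
            pts.append(proj(cam,np.array(P)+[lx,ly*np.cos(t)-lz*np.sin(t),ly*np.sin(t)+lz*np.cos(t)]))
    return pts
def draw(cam,name,src,P,ths,hm,w=60,h=45):
    im=cv2.imread(src)
    q=proj(cam,P); u=int(min(max(q[0],w),640-w)); v=int(min(max(q[1],h),480-h)); s=min(800/(2*w),600/(2*h))
    tiles=[]
    for th in ths:
        cc=cv2.resize(im[v-h:v+h,u-w:u+w],None,fx=s/2,fy=s/2,interpolation=cv2.INTER_CUBIC)
        p=np.array(silh(cam,P,th,hm)); p=(p-[u-w,v-h]+.5)*s/2
        cv2.polylines(cc,[np.int32(p[:60])],True,(0,200,0),1); cv2.polylines(cc,[np.int32(p[60:])],True,(0,0,255),1)
        cv2.putText(cc,str(th),(5,20),0,.6,(255,255,0),2)
        tiles.append(cc)
    cv2.imwrite(f'pics/{name}.png',np.vstack([np.hstack(tiles[:2]),np.hstack(tiles[2:4])]))
E
python3 - <<'E'
from fit import *
draw('side','f13','pics/s13_f.png',np.array([.5349,-.1328,.0341+.051]),[15,22,30,38],.024)
E
```

```text
(no output)
```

View pics/f13.png

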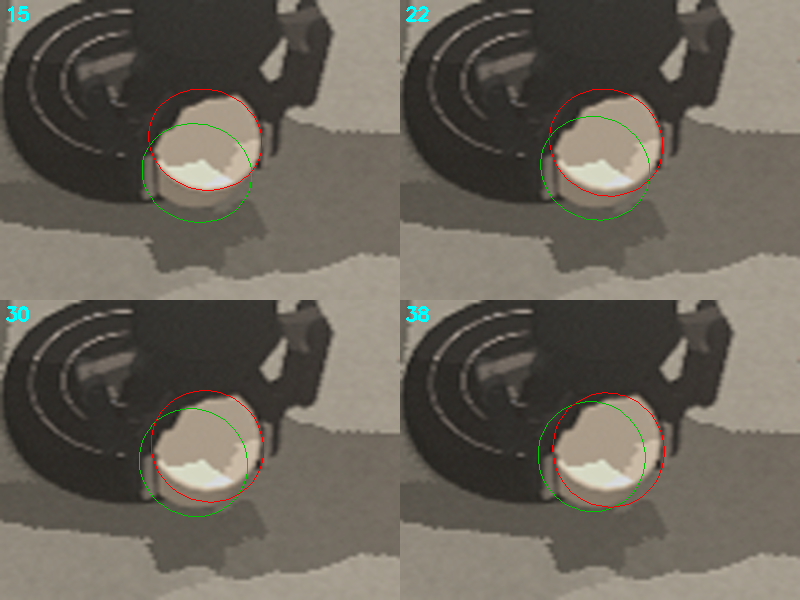

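>>> step_arm(linear=[[0,0.4,0.1],[0,0.9,0.1],[0,1.5,0.1],[0,2.2,0.1],[-0.01,2.9,0.1],[-0.01,3.6,0.1],[-0.01,4.2,0.1],[-0.01,4.566,0.0],[-0.01,4.566,-0.3],[-0.01,4.566,-0.55],[-0.01,4.566,-0.666],[-0.01,4.566,-0.666]], yaw=[0,0,0,0,0,0,0,0,0,0,0,0])

```text
t: 13.25
position: [0.532, 0.0952, -0.0016]
eef_rot: [179.8, -0.5, 0.0]
ft_force: [-0.4, 0.7, -1.8]
finger_gap: 0.0594
```

```bash
python3 - <<'E'
from fit import *
o=st(); X=np.array(o['position'])
P=X+[0,0,.051]
crop('side','s14',P,60,45,[])
crop('top','t14',P,60,45,[])
E
```

```text
13.25 [ 0.532   0.0952 -0.0016] [179.8  -0.5   0. ] [-0.4  0.7 -1.8] [-0.01  0.08 -0.  ] 0.0594
```

View pics/s14.png

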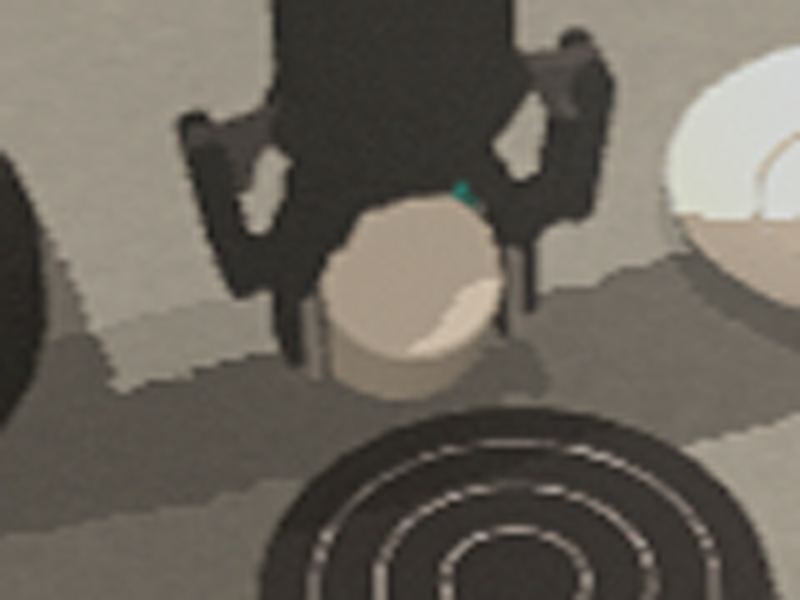

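View pics/t14.png

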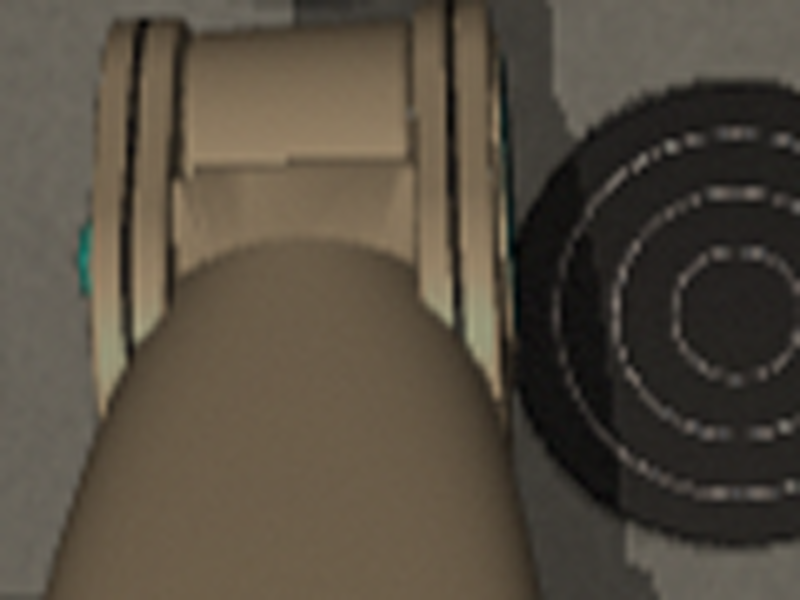

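```bash
cat >> fit.py <<'E'
def fitmask(cam,mask,P,hm,ths,verbose=True):
    best=[]
    M=mask.astype(np.uint8)
    for th in ths:
        def cost(d):
            p=np.array(silh(cam,np.array(P)+[d[0],0,d[1]],th,hm),np.float32)
            h=cv2.convexHull(p); Z=np.zeros((480*1,640),np.uint8); cv2.fillConvexPoly(Z,np.int32(np.round(h*16)),1,shift=4)
            return -(Z&M).sum()/((Z|M).sum())
        s=minimize(cost,[0,0],method='Nelder-Mead',options=dict(initial_simplex=[[0,0],[.006,0],[0,.006]],maxiter=60))
        best.append((s.fun,th,s.x))
    return best
E
python3 - <<'E'
from fit import *
o=st(); X=np.array(o['position']); P=X+[0,0,.051]
r.capture('side')
for d in r.silhouettes('ramekin_center','side'):
    m=d['mask']; print(d['p'],mcent(m),proj('side',P))
    c,_=mcent(m)
    if np.linalg.norm(c-proj('side',P))<12:
        np.save('m14.npy',m)
        for b in fitmask('side',m,P,.024,range(0,75,7)): print(b)
E
```

```text
13.35 [ 0.5337  0.0952 -0.    ] [179.8  -0.7  -0. ] [ 0.8  0.7 -2.4] [0.02 0.01 0.  ] 0.0595
0.93 (array([313.1530782 , 205.59900166]), 601) [311.78725401 206.38935265]
(np.float64(0.0), 0, array([0.068625, 0.007875]))
(np.float64(0.0), 7, array([-0.0705  ,  0.068625]))
(np.float64(0.0), 14, array([-0.0705  ,  0.068625]))
(np.float64(0.0), 21, array([-0.072 ,  0.0435]))
(np.float64(0.0), 28, array([-0.0705  ,  0.068625]))
(np.float64(0.0), 35, array([-0.051  ,  0.04875]))
(np.float64(0.0), 42, array([-0.072 ,  0.0435]))
(np.float64(0.0), 49, array([ 0.022125, -0.0975  ]))
(np.float64(0.0), 56, array([-0.0705  ,  0.007875]))
(np.float64(0.0), 63, array([-0.0705  ,  0.007875]))
(np.float64(0.0), 70, array([-0.072 ,  0.0435]))
0.57 (array([267.2633452 , 147.39501779]), 562) [311.78725401 206.38935265]fit.py:28: RuntimeWarning: overflow encountered in scalar negative
  return -(Z&M).sum()/((Z|M).sum())
```

```bash
sed -i 's/return -(Z&M).sum()\/((Z|M).sum())/return -float((Z\&M).sum())\/float((Z|M).sum())/' fit.py; python3 - <<'E'
from fit import *
m=np.load('m14.npy')
P=np.array([.5337,.0952,.051])
for b in fitmask('side',m,P,.024,range(0,85,7)): print(b)
E
```

```text
(np.float64(-0.69965075669383), 0, array([0.00502586, 0.00392255]))
(np.float64(-0.6908045977011494), 7, array([ 0.00276563, -0.00053906]))
(np.float64(-0.6939953810623557), 14, array([ 0.00354492, -0.0010166 ]))
(np.float64(-0.7037470725995316), 21, array([4.41357422e-03, 9.52148437e-05]))
(np.float64(-0.7249698431845597), 28, array([ 0.00779919, -0.00019757]))
(np.float64(-0.7438118811881188), 35, array([ 0.00510645, -0.00036621]))
(np.float64(-0.768542199488491), 42, array([ 4.81197166e-03, -9.28516388e-05]))
(np.float64(-0.7715019255455713), 49, array([0.00426855, 0.00091699]))
(np.float64(-0.7453183520599251), 56, array([0.00238898, 0.00128082]))
(np.float64(-0.7167070217917676), 63, array([0.00365332, 0.00073535]))
(np.float64(-0.6937354988399071), 70, array([0.00118945, 0.00308789]))
(np.float64(-0.6886574074074074), 77, array([0.00351855, 0.00195996]))
(np.float64(-0.6853546910755148), 84, array([0.00363281, 0.00147656]))
```

>>> step_arm(linear=[[0,-0.09,0.016],[0,-0.176,0.016],[0,-0.215,0.045],[0,-0.254,0.068],[0,-0.31,0.095],[0,-0.362,0.118],[0,-0.42,0.135],[0,-0.476,0.15],[0,-0.535,0.157],[0,-0.594,0.16],[0,-0.594,0.16]], yaw=[0,0,0,0,0,0,0,0,0,0,0])

```text
t: 14.55
position: [0.5345, 0.0652, 0.0087]
eef_rot: [179.8, -0.8, -0.0]
ft_force: [-0.2, 1.2, -1.2]
finger_gap: 0.0596
```

```bash
python3 - <<'E'
from fit import *
o=st(); X=np.array(o['position'])
P=X+[0,0,.051]
crop('side','s15',P,60,45,[])
E
```

```text
14.55 [0.5345 0.0652 0.0087] [179.8  -0.8  -0. ] [-0.2  1.2 -1.2] [-0.03  0.05  0.  ] 0.0596
```

View pics/s15.png

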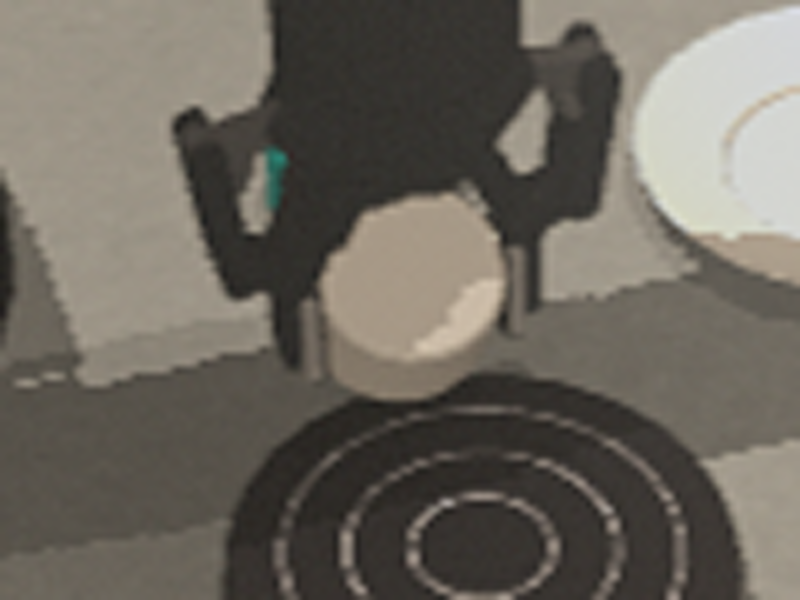

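```bash
python3 - <<'E'
from h import *
import glob
def footz(px,crop0,s,P,thetas=(25,28,31)):
    q=(np.array(px)+.5)/s+crop0
    for th in thetas:
        t=np.radians(th)
        # unknown: x, pivot z zp, with foot offset e=.016 ; y fixed
        for e in(.012,.016,.020):
            f=lambda v: proj('side',[v[0],P[1]-e*np.sin(t),v[1]])-q
            s_=least_squares(f,[P[0],P[2]]); print(th,e,np.round(s_.x,4),'pivot z',round(s_.x[1]-e*np.cos(t),4))
X=[.5345,.0652,.0087]
P=np.array(X)+[0,0,.051]
q=proj('side',P); u=int(q[0])-60; v=int(q[1])-45
footz((415,275),(u,v),800/120,P)
# at start grasp s8: foot centre at z=.04, px?
E
```

```text
25 0.012 [0.5376 0.0738] pivot z 0.0629
25 0.016 [0.5371 0.0754] pivot z 0.0609
25 0.02 [0.5365 0.0769] pivot z 0.0588
28 0.012 [0.5374 0.0743] pivot z 0.0637
28 0.016 [0.5368 0.0761] pivot z 0.0619
28 0.02 [0.5363 0.0778] pivot z 0.0601
31 0.012 [0.5373 0.0748] pivot z 0.0645
31 0.016 [0.5366 0.0767] pivot z 0.063
31 0.02 [0.536  0.0787] pivot z 0.0615
```

>>> step_arm(linear=[[0,0.1,0.15],[0,0.35,0.15],[0,0.6,0.15],[0,0.6,-0.1],[0,0.6,-0.304],[0,0.54,-0.304],[0,0.474,-0.304],[0,0.43,-0.238],[0,0.385,-0.2],[0,0.336,-0.172],[0,0.336,-0.172]], yaw=[0,0,0,0,0,0,0,0,0,0,0])

```text
t: 15.7
position: [0.5353, 0.0822, 0.001]
eef_rot: [179.9, -0.9, -0.1]
ft_force: [-0.2, 0.9, 0.3]
finger_gap: 0.0596
```

```bash
python3 - <<'E'
from fit import *
o=st(); X=np.array(o['position'])
P=X+[0,0,.0535]
crop('side','s16',P,60,45,[])
E
```

```text
15.7 [0.5353 0.0822 0.001 ] [ 1.799e+02 -9.000e-01 -1.000e-01] [-0.2  0.9  0.3] [0.25 0.11 0.04] 0.0596
```

View pics/s16.png

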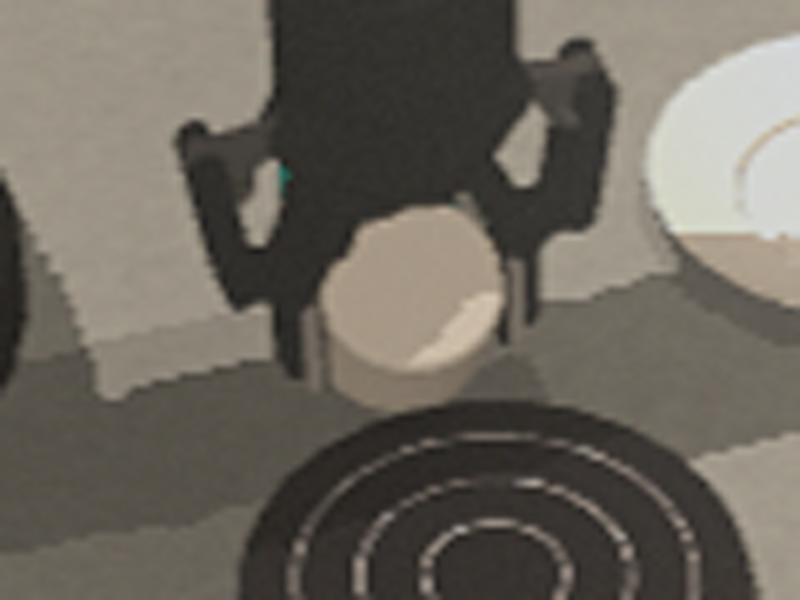

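>>> step_arm(linear=[[0,-0.055,-0.01],[0,-0.108,0.0],[0,-0.165,0.015],[0,-0.22,0.03],[0,-0.277,0.035],[0,-0.334,0.04],[0,-0.334,0.04]], yaw=[0,0,0,0,0,0,0])

```text
t: 16.45
position: [0.5353, 0.0745, 0.0041]
eef_rot: [-178.9, -0.9, 0.2]
ft_force: [-1.9, 21.7, 6.9]
finger_gap: 0.0592
```

```bash
python3 - <<'E'
from fit import *
o=st(); X=np.array(o['position'])
P=X+[0,0,.0535]
crop('side','s17',P,60,45,[])
E
```

```text
16.45 [0.5353 0.0745 0.0041] [-178.9   -0.9    0.2] [-1.9 21.7  6.9] [4.95 0.61 0.04] 0.0592
```

View pics/s17.png

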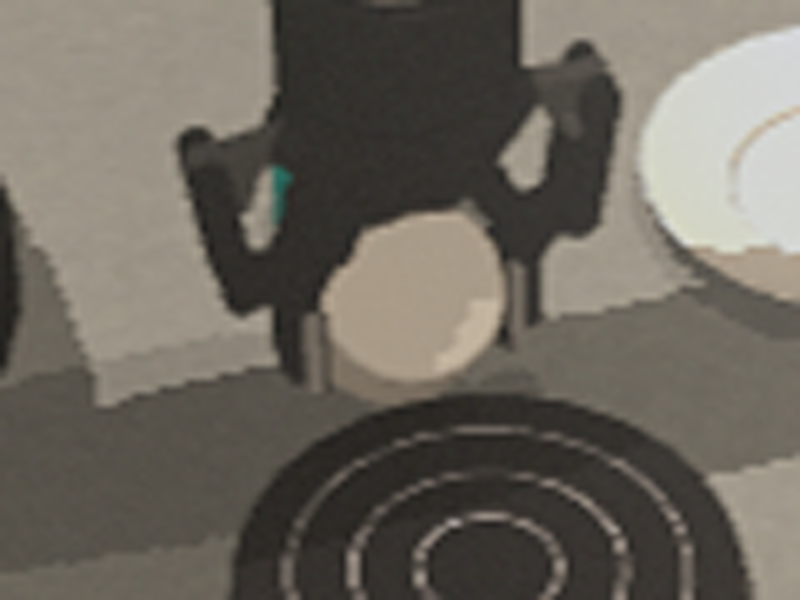

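>>> step_arm(linear=[[0,-0.2,0.0],[0,-0.26,0.01],[0,-0.32,0.015],[0,-0.38,0.02],[0,-0.44,0.02],[0,-0.44,0.02],[0,-0.44,0.02]], yaw=[0,0,0,0,0,0,0])

```text
t: 17.2
position: [0.5375, 0.0518, 0.0074]
eef_rot: [-179.1, -1.2, 0.2]
ft_force: [-1.2, -1.3, 9.2]
finger_gap: 0.0593
```

```bash
python3 - <<'E'
from fit import *
o=st(); X=np.array(o['position'])
P=X+[0,0,.0535]
crop('side','s18',P,60,45,[])
E
```

```text
17.2 [0.5375 0.0518 0.0074] [-179.1   -1.2    0.2] [-1.2 -1.3  9.2] [-0.16  0.32  0.01] 0.0593
```

View pics/s18.png

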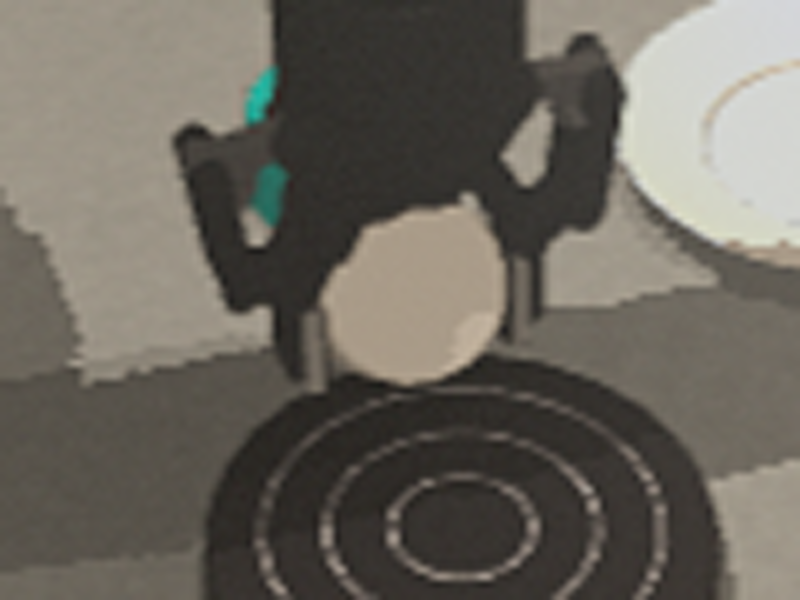

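>>> step_arm(linear=[[0,-0.1,-0.04],[0,-0.2,-0.08],[0,-0.3,-0.1],[0,-0.4,-0.13],[0,-0.5,-0.16],[0,-0.6,-0.18],[0,-0.7,-0.18],[0,-0.8,-0.18],[0,-0.8,-0.18]], yaw=[0,0,0,0,0,0,0,0,0])

```text
t: 18.15
position: [0.5463, 0.0135, 0.0048]
eef_rot: [-178.8, -2.1, 0.3]
ft_force: [1.2, 6.7, 24.2]
finger_gap: 0.0594
```

```bash
python3 - <<'E'
from fit import *
o=st(); X=np.array(o['position'])
P=X+[0,0,.0535]
crop('side','s19',P,60,45,[])
E
```

```text
18.15 [0.5463 0.0135 0.0048] [-178.8   -2.1    0.3] [ 1.2  6.7 24.2] [ 1.68 -0.36  0.04] 0.0594
```

View pics/s19.png

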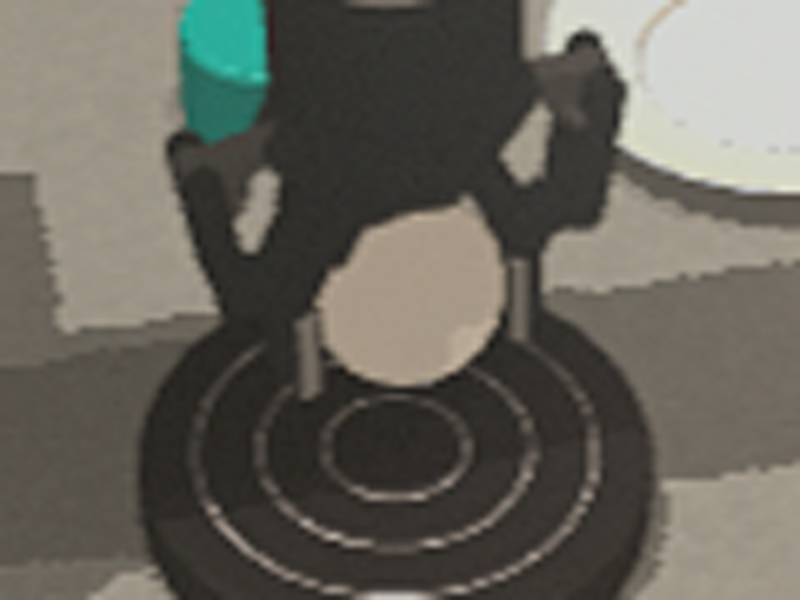

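```bash
cat > tilt.py <<'E'
from fit import *
def tilt(src,X,off=.0535,show=None,ylim=None,e=.016):
    im=cv2.imread(src); P=np.array(X)+[0,0,off]
    q=proj('side',P)
    hsv=im.astype(int); 
    m=((im.min(axis=2)>118)&(np.hypot(np.arange(640)[None]-q[0],np.arange(480)[:,None]-q[1])<22)).astype(np.uint8)
    n,l,stt,c=cv2.connectedComponentsWithStats(m); k=l[int(q[1]),int(q[0])]
    m=(l==k).astype(np.uint8); print('area',m.sum(), im[int(q[1]),int(q[0])])
    cs,_=cv2.findContours(m,cv2.RETR_EXTERNAL,cv2.CHAIN_APPROX_NONE); c=max(cs,key=len)[:,0,:].astype(float)
    # keep points in lower part & right
    a=np.degrees(np.arctan2(c[:,1]-q[1],c[:,0]-q[0]))
    sel=c[(a>-60)&(a<170)]
    def f(v):
        th,dx,dz=v; t=np.radians(th)
        F=P+[dx,-e*np.sin(t),dz+e*np.cos(t)]
        fs=np.linspace(0,2*np.pi,120)
        pts=np.array([proj('side',F+[.031*np.cos(g),.031*np.sin(g)*np.cos(t),.031*np.sin(g)*np.sin(t)]) for g in fs])
        d=np.linalg.norm(sel[:,None]-pts[None],axis=2)
        i=d.argmin(1)
        ctr=proj('side',F)
        sg=np.linalg.norm(sel-ctr,axis=1)-np.linalg.norm(pts[i]-ctr,axis=1)
        return sg
    for th0 in(30,60,90,120):
        s=least_squares(f,[th0,0,0],x_scale=[10,.003,.003],diff_step=1e-3,loss='soft_l1')
        print(th0,'->',np.round(s.x,4),round(s.cost,2))
    if show:
        cc=cv2.resize(im,None,fx=6,fy=6,interpolation=cv2.INTER_CUBIC)
        for p in sel: cv2.circle(cc,(int(p[0]*6+3),int(p[1]*6+3)),2,(0,0,255),-1)
        u,v=int(q[0]*6),int(q[1]*6); cv2.imwrite(show,cc[v-200:v+200,u-260:u+260])
E
python3 - <<'E'
from tilt import *
tilt('pics/s18_f.png',[.5375,.0518,.0074])
tilt('pics/s19_f.png',[.5463,.0135,.0048],show='pics/tl19.png')
E
```

```text
area 535 [135 155 169]
30 -> [ 3.49253e+01 -3.80000e-03  7.30000e-03] 7.94
60 -> [ 3.4599e+01 -3.8000e-03  7.1000e-03] 7.95
90 -> [ 3.46016e+01 -3.80000e-03  7.10000e-03] 7.95
120 -> [ 3.25799e+01 -3.80000e-03  6.50000e-03] 8.17
area 539 [134 153 168]
30 -> [ 3.34179e+01 -5.00000e-03  7.00000e-03] 6.9
60 -> [ 3.34177e+01 -5.00000e-03  7.00000e-03] 6.9
90 -> [ 3.33726e+01 -5.00000e-03  6.90000e-03] 6.87
120 -> [ 3.34176e+01 -5.00000e-03  7.00000e-03] 6.9
```

View pics/tl19.png

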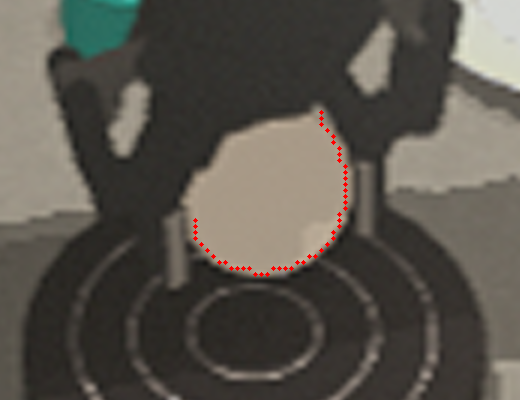

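>>> step_arm(linear=[[-0.05,-0.1,-0.15],[-0.1,-0.2,-0.2],[-0.15,-0.3,-0.25],[-0.2,-0.4,-0.28],[-0.2,-0.5,-0.28],[-0.2,-0.6,-0.28],[-0.2,-0.6,-0.28]], yaw=[0,0,0,0,0,0,0])

```text
t: 18.9
position: [0.5441, -0.015, -0.0038]
eef_rot: [-178.5, -2.9, 0.3]
ft_force: [2.0, 7.6, 18.4]
finger_gap: 0.0594
```

```bash
python3 - <<'E'
from fit import *
o=st(); X=np.array(o['position'])
P=X+[0,0,.0535]
crop('side','s20',P,60,45,[])
E
```

```text
18.9 [ 0.5441 -0.015  -0.0038] [-178.5   -2.9    0.3] [ 2.   7.6 18.4] [ 2.05 -0.48 -0.05] 0.0594
```

View pics/s20.png

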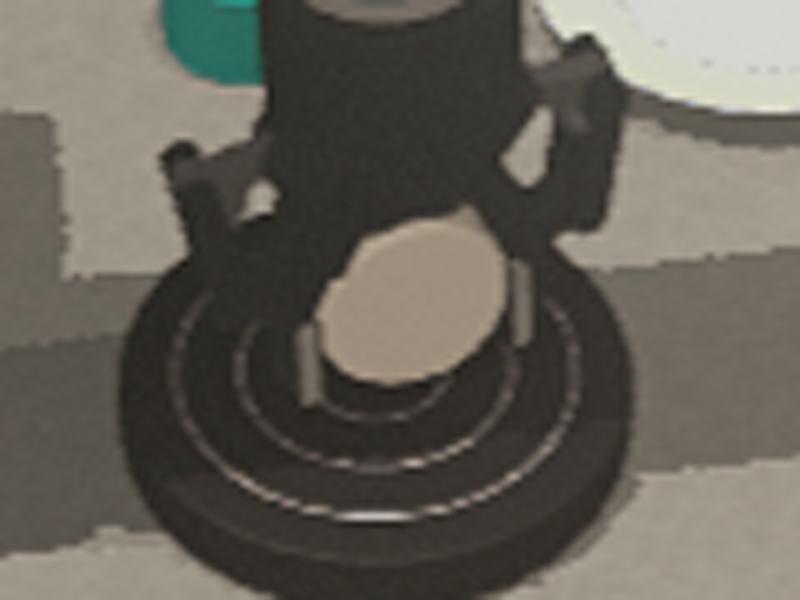

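>>> step_arm(linear=[[-0.05,0,0.3],[-0.1,0,0.7],[-0.15,-0.2,1.0],[-0.19,-0.6,1.0],[-0.19,-1.2,1.0],[-0.19,-1.8,1.0],[-0.19,-2.3,0.9],[-0.19,-2.3,0.9],[-0.19,-2.3,0.9]], yaw=[0,0,0,0,0,0,0,0,0])

```text
t: 19.85
position: [0.5337, -0.1304, 0.041]
eef_rot: [-178.5, -2.8, 0.2]
ft_force: [0.2, -0.1, -1.0]
finger_gap: 0.0593
```

```bash
python3 - <<'E'
from fit import *
o=st(); X=np.array(o['position'])
P=X+[0,0,.0535]
crop('side','s21',P,60,45,[P])
E
```

```text
19.85 [ 0.5337 -0.1304  0.041 ] [-178.5   -2.8    0.2] [ 0.2 -0.1 -1. ] [-0.02  0.05 -0.06] 0.0593
```

View pics/s21.png

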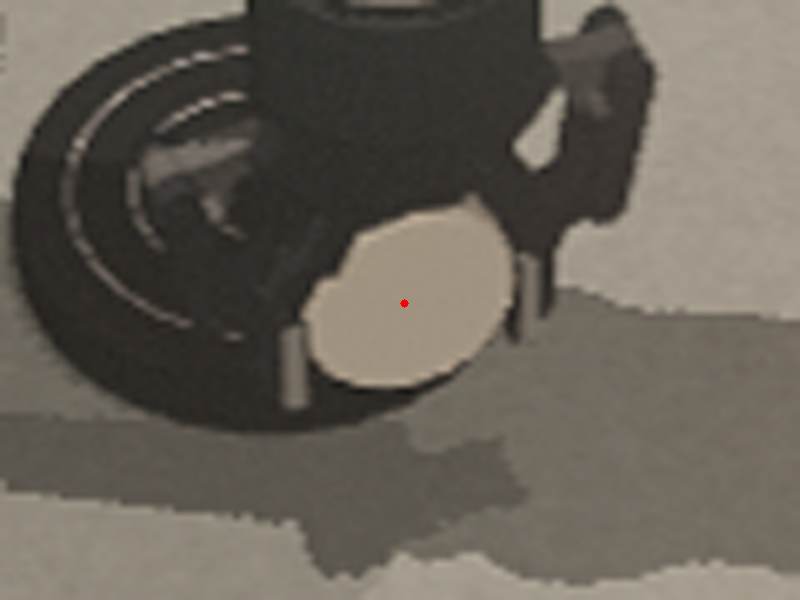

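```bash
cat > ell.py <<'E'
from fit import *
def ell(src,X,off=.0535,amin=-55,amax=175,show=None,thr=118,R=24):
    im=cv2.imread(src); P=np.array(X)+[0,0,off]; q=proj('side',P)
    k=4; big=cv2.resize(im,None,fx=k,fy=k,interpolation=cv2.INTER_CUBIC)
    Q=q*k+k/2-.5
    yy,xx=np.mgrid[0:480*k,0:640*k]
    m=((big.min(axis=2)>thr)&(np.hypot(xx-Q[0],yy-Q[1])<R*k)).astype(np.uint8)
    n,l,_,_=cv2.connectedComponentsWithStats(m); m=(l==l[int(Q[1]),int(Q[0])]).astype(np.uint8)
    cs,_=cv2.findContours(m,cv2.RETR_EXTERNAL,cv2.CHAIN_APPROX_NONE); c=max(cs,key=len)[:,0,:].astype(np.float32)
    a=np.degrees(np.arctan2(c[:,1]-Q[1],c[:,0]-Q[0])); sel=c[(a>amin)&(a<amax)]
    # fit tilted disc: th, x, z of foot centre (y tied), also azimuth fixed
    obs=(sel-(k/2-.5))/k
    def model(v):
        th,x,z,e=v[0],v[1],v[2],.016; t=np.radians(th)
        F=np.array([x,P[1]-e*np.sin(t),z])
        g=np.linspace(0,2*np.pi,360)
        D=F[:,None]+np.array([.031*np.cos(g),.031*np.sin(g)*np.cos(t),.031*np.sin(g)*np.sin(t)])
        K,Rr,tt=cal('side'); p=K@(Rr@D+tt[:,None]); return (p[:2]/p[2]).T,proj('side',F)
    def f(v):
        p,ctr=model(v); d=obs-ctr; an=np.arctan2(d[:,1],d[:,0]); pd=p-ctr; pa=np.arctan2(pd[:,1],pd[:,0]); o=np.argsort(pa)
        return np.hypot(*d.T)-np.interp(an,pa[o],np.hypot(*pd.T)[o],period=2*np.pi)
    for th0 in(20,60,80,110):
        s=least_squares(f,[th0,P[0],P[2]],x_scale=[10,.003,.003],diff_step=1e-4,loss='soft_l1',f_scale=.5); print(th0,np.round(s.x,4),'rms',round(np.sqrt((s.fun**2).mean()),3))
    if show:
        s6=2
        u,v=int(Q[0]),int(Q[1]); cc=big.copy()
        for p in sel[::4]: cv2.circle(cc,(int(p[0]),int(p[1])),1,(0,0,255),-1)
        p,_=model(s.x); cv2.polylines(cc,[np.int32(p*k+1.5)],True,(0,255,0),1)
        cv2.imwrite(show,cv2.resize(cc[v-120:v+120,u-160:u+160],None,fx=2,fy=2))
    return P
E
python3 - <<'E'
from ell import *
ell('pics/s21_f.png',[.5337,-.1304,.041],show='pics/e21.png')
E
```

```text
20 [25.5487  0.5271  0.1165] rms 0.82
60 [25.5491  0.5271  0.1165] rms 0.82
80 [87.2317  0.5286  0.1142] rms 0.929
110 [87.2312  0.5286  0.1142] rms 0.929
```

View pics/e21.png

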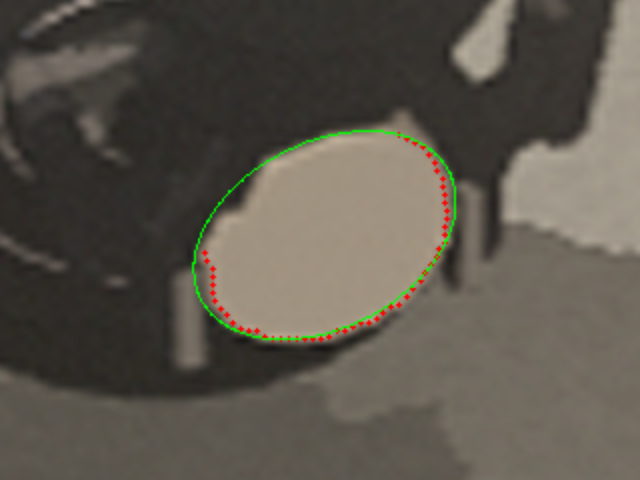

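>>> step_arm(linear=[[0,0.4,0],[0,0.9,0],[0,1.4,0],[0,1.8,0],[0,2.0,-0.2],[0,2.0,-0.45],[0,2.0,-0.65],[0,2.0,-0.78],[0,2.0,-0.86],[0,2.0,-0.92],[0,2.0,-0.96],[0,2.0,-0.96]], yaw=[0,0,0,0,0,0,0,0,0,0,0,0])

```text
t: 21.1
position: [0.5329, -0.0314, -0.0039]
eef_rot: [-178.6, -2.7, 0.2]
ft_force: [-12.9, -2.5, 27.2]
finger_gap: 0.0595
```

```bash
python3 - <<'E'
from ell import *
o=st(); X=np.array(o['position'])
P=X+[0,0,.06]
crop('side','s22',P,60,45,[P])
ell('pics/s22_f.png',X,.06)
E
```

```text
21.1 [ 0.5329 -0.0314 -0.0039] [-178.6   -2.7    0.2] [-12.9  -2.5  27.2] [0.09 2.52 0.26] 0.0595
20 [18.6948  0.5275  0.0671] rms 1.002
60 [9.07257e+01 5.28900e-01 6.82000e-02] rms 0.907
80 [9.07257e+01 5.28900e-01 6.82000e-02] rms 0.907
110 [9.07245e+01 5.28900e-01 6.82000e-02] rms 0.907
```

View pics/s22.png

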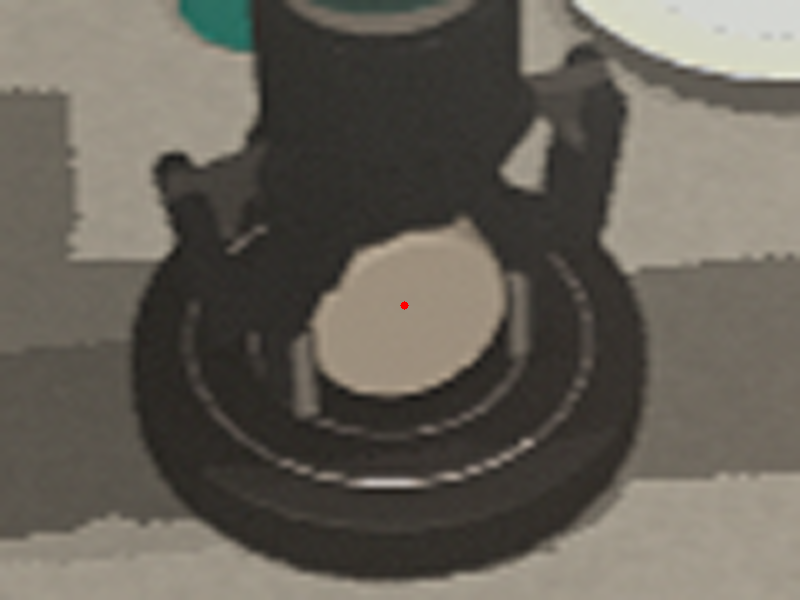

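```bash
python3 - <<'E'
from h import *
X=np.array([.5329,-.0314,-.0039]);P=X+[0,0,.06]
q=proj('side',P); u=int(q[0])-60; v=int(q[1])-45
for px,x in(((306,418),.502),((520,357),.564)):
    p=(np.array(px)+.5)/6.667+[u,v]
    for y in(-.0424,-.0314): print(px,y,[(z,np.round(proj('side',[x,y,z])-p,1)) for z in(.025,.035,.045)])
# foot ellipse bottom lowest point (390,397) -> if at z=.025 what y?
p=(np.array((385,397))+.5)/6.667+[u,v]; print(ray('side',p,.025),ray('side',p,.027))
p=(np.array((408,308))+.5)/6.667+[u,v]; print(ray('side',p,.056))
E
```

```text
(306, 418) -0.0424 [(0.025, array([1.4, 0.5])), (0.035, array([ 1.4, -2.9])), (0.045, array([ 1.3, -6.3]))]
(306, 418) -0.0314 [(0.025, array([-0.2, -3.2])), (0.035, array([-0.3, -6.6])), (0.045, array([ -0.4, -10.1]))]
(520, 357) -0.0424 [(0.025, array([-1.7,  2.6])), (0.035, array([-1.6, -0.8])), (0.045, array([-1.5, -4.3]))]
(520, 357) -0.0314 [(0.025, array([-3.5, -1.1])), (0.035, array([-3.4, -4.5])), (0.045, array([-3.3, -8. ]))]
[ 0.52512143 -0.03943159  0.025     ] [ 0.52452523 -0.04120673  0.027     ]
[ 0.53400982 -0.03459511  0.056     ]
```

>>> step_arm(linear=[[0,0,0],[0,0,0],[0,0,0],[0,0,0]], yaw=[0,0,0,0], claw=67)

```text
t: 21.55
position: [0.5345, -0.0319, -0.0031]
eef_rot: [-178.6, -2.9, 0.2]
ft_force: [-0.1, -0.2, 5.8]
finger_gap: 0.0668
```

```bash
python3 - <<'E'
from ell import *
o=st(); X=np.array(o['position'])
P=X+[0,0,.06]
crop('side','s23',np.array([.5329,-.0314,.0561]),60,45,[])
ell('pics/s23_f.png',X,.06)
E
```

```text
21.55 [ 0.5345 -0.0319 -0.0031] [-178.6   -2.9    0.2] [-0.1 -0.2  5.8] [-0.05  0.09  0.  ] 0.0668
20 [6.4571 0.5314 0.0631] rms 2.051
60 [9.41163e+01 5.31100e-01 7.02000e-02] rms 2.017
80 [9.41172e+01 5.31100e-01 7.02000e-02] rms 2.017
110 [9.41173e+01 5.31100e-01 7.02000e-02] rms 2.017
```

View pics/s23.png

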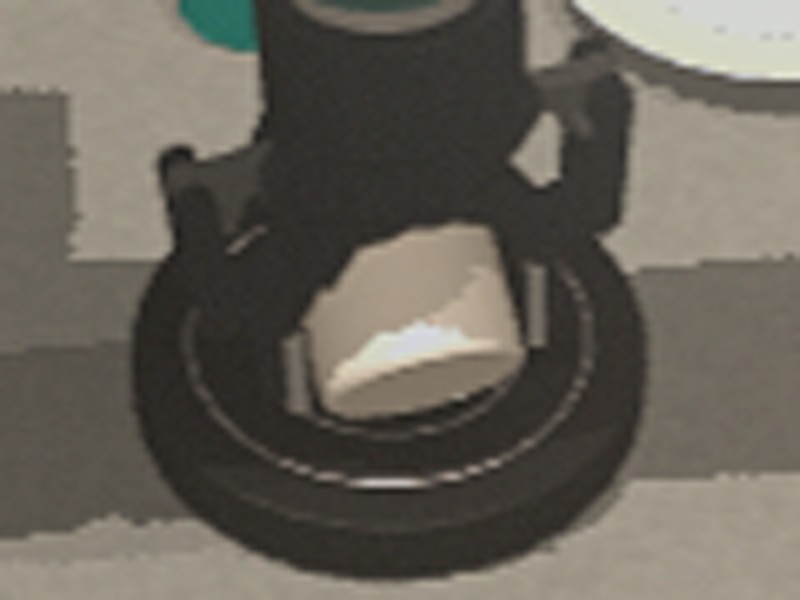

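>>> step_arm(linear=[[0,0,0],[0,0,0]], yaw=[0,0])

```text
t: 21.8
position: [0.5355, -0.0321, -0.0028]
eef_rot: [-178.6, -3.0, 0.2]
ft_force: [0.3, -0.3, 3.6]
finger_gap: 0.0671
```

```bash
python3 - <<'E'
from ell import *
o=st()
crop('side','s24',np.array([.5329,-.0314,.0561]),60,45,[])
E
```

```text
21.8 [ 0.5355 -0.0321 -0.0028] [-178.6   -3.     0.2] [ 0.3 -0.3  3.6] [0.02 0.07 0.01] 0.0671
```

View pics/s24.png

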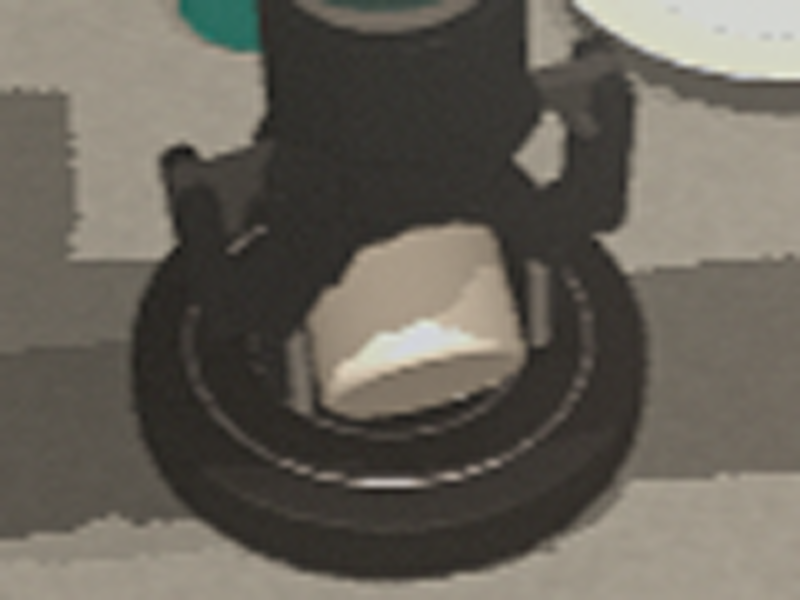

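>>> step_arm(linear=[[0,-0.04,0.0],[0,-0.1,0.01],[0,-0.16,0.02],[0,-0.22,0.03],[0,-0.3,0.04]], yaw=[0,0,0,0,0])

```text
t: 22.35
position: [0.5344, -0.0472, -0.0015]
eef_rot: [-178.6, -2.8, 0.2]
ft_force: [0.1, -0.3, -0.3]
finger_gap: 0.0671
```

```bash
python3 - <<'E'
from ell import *
o=st()
crop('side','s25',np.array([.5329,-.0314,.0561]),60,45,[])
E
```

```text
22.35 [ 0.5344 -0.0472 -0.0015] [-178.6   -2.8    0.2] [ 0.1 -0.3 -0.3] [-0.04  0.07  0.02] 0.0671
```

View pics/s25.png

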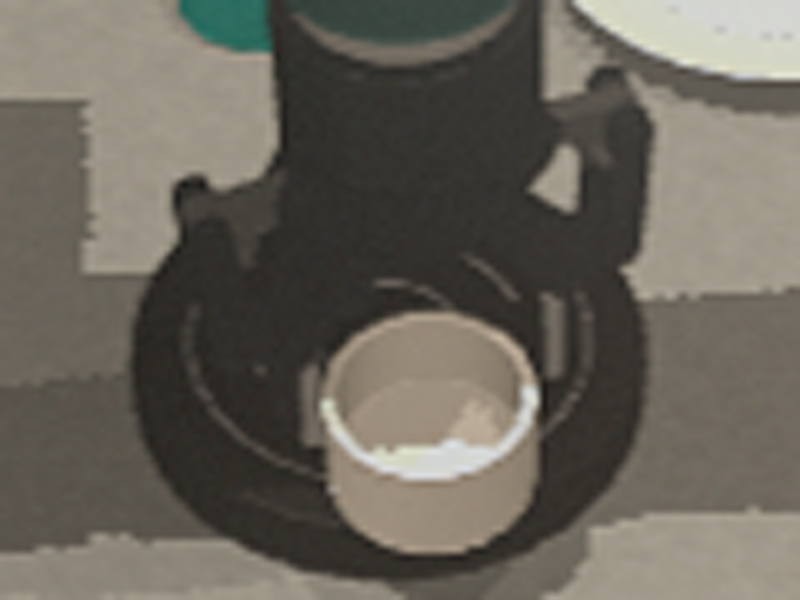

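```bash
python3 - <<'E'
from ell import *
P=np.array([.5329,-.0314,.0561]); q=proj('side',P); u=int(q[0])-60; v=int(q[1])-45
g=lambda px,z: ray('side',(np.array(px)+.5)/6.667+[u,v],z)
print('rim L/R',g((322,400),.065),g((540,395),.065),'rim front/back',g((428,478),.065),g((432,310),.065))
print('foot front',g((435,553),.025))
im=r.capture('side')
for d in r.silhouettes('twin_center','side')+r.silhouettes('ramekin_center','side'):
    c,_=mcent(d['mask']); x,A,Am=fitcyl('side',d['mask'],.031,.025,.065,[.53,-.06]); print(d['p'],np.round(c),np.round(x,4),A,Am)
E
```

```text
rim L/R [ 0.49558678 -0.07028156  0.065     ] [ 0.55588156 -0.08840527  0.065     ] rim front/back [ 0.51474764 -0.10845871  0.065     ] [ 0.53757585 -0.04599882  0.065     ]
foot front [ 0.5191361  -0.10299147  0.025     ]
0.81 [349. 343.] [ 0.4908 -0.2566] 1262 1356.5544121442363
0.71 [267. 148.] [0.4969 0.347 ] 527 623.0644492477877
0.62 [334. 265.] [ 0.5248 -0.077 ] 979 1025.0434308403637
0.57 [304. 192.] [0.5333 0.1555] 366 760.1619335932191
```

>>> step_arm(linear=[[0,0,0.04],[-0.05,0,0.04],[-0.17,0,0.04],[-0.17,0,0.04],[-0.17,-0.1,0.04],[-0.17,-0.25,0.04],[-0.17,-0.4,0.04],[-0.17,-0.52,0.04],[-0.17,-0.62,0.04],[-0.17,-0.62,0.04],[-0.17,-0.62,0.04]], yaw=[0,0,0,0,0,0,0,0,0,0,0], claw=85)

```text
t: 23.65
position: [0.5264, -0.0783, 0.0008]
eef_rot: [-178.6, -2.9, 0.2]
ft_force: [-0.4, 0.6, 0.4]
finger_gap: 0.0852
```

```bash
python3 - <<'E'
from ell import *
o=st()
crop('side','s26',np.array([.5329,-.06,.0561]),60,45,[])
E
```

```text
23.65 [ 0.5264 -0.0783  0.0008] [-178.6   -2.9    0.2] [-0.4  0.6  0.4] [-0.01  0.05 -0.  ] 0.0852
```

View pics/s26.png

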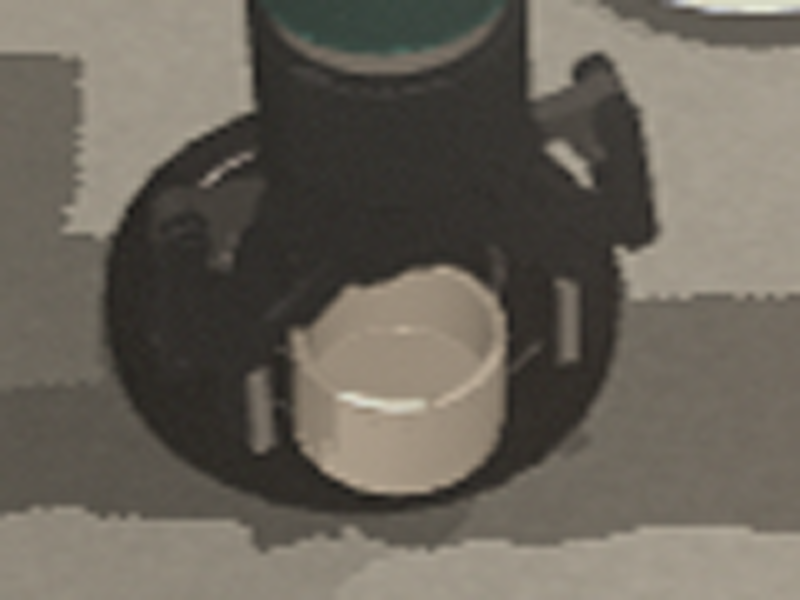

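>>> step_arm(linear=[[0,0,0],[0,0,0],[0,0,0],[0,0,0],[0,0,0],[0,0,0],[0,0,0]], yaw=[0,0,0,0,0,0,0], claw=50)

```text
t: 24.4
position: [0.5264, -0.0779, 0.0016]
eef_rot: [-178.6, -2.9, 0.2]
ft_force: [-2.0, -0.4, 7.3]
finger_gap: 0.0603
```

```bash
python3 - <<'E'
from ell import *
o=st()
crop('side','s27',np.array([.5329,-.06,.0561]),60,45,[])
E
```

```text
24.4 [ 0.5264 -0.0779  0.0016] [-178.6   -2.9    0.2] [-2.  -0.4  7.3] [0.09 0.62 0.01] 0.0603
```

View pics/s27.png

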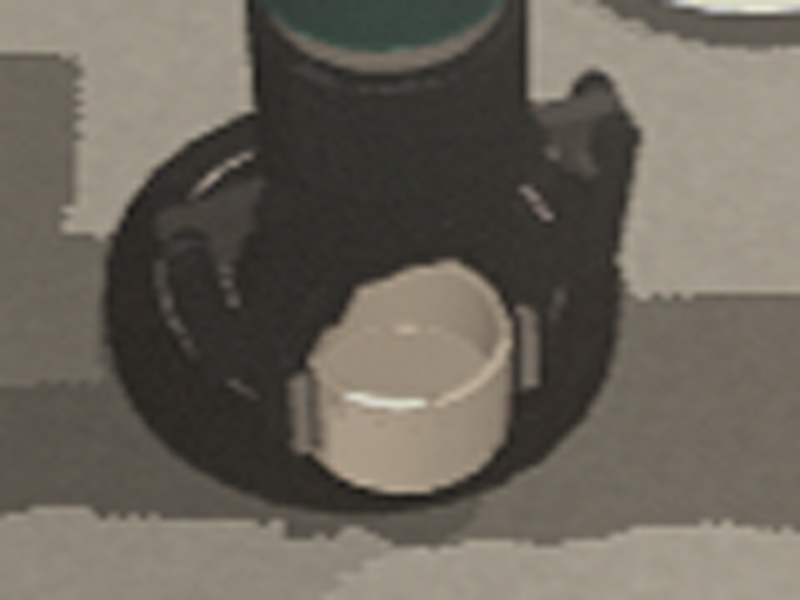

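>>> step_arm(linear=[[0,0,0.1],[0,0,0.16],[0.02,0.2,0.16],[0.06,0.5,0.16],[0.1,0.8,0.16],[0.14,1.05,0.16],[0.15,1.22,0.16],[0.15,1.22,0.16],[0.15,1.22,0.1],[0.15,1.22,0.05],[0.15,1.22,0.01],[0.15,1.22,0.0]], yaw=[0,0,0,0,0,0,0,0,0,0,0,0])

```text
t: 25.65
position: [0.5337, -0.0174, 0.0016]
eef_rot: [-178.6, -2.9, 0.2]
ft_force: [-2.0, -0.1, 3.6]
finger_gap: 0.0606
```

```bash
python3 - <<'E'
from ell import *
o=st()
crop('side','s28',np.array([.5329,-.02,.0561]),60,45,[])
E
```

```text
25.65 [ 0.5337 -0.0174  0.0016] [-178.6   -2.9    0.2] [-2.  -0.1  3.6] [-0.03  0.49  0.04] 0.0606
```

View pics/s28.png

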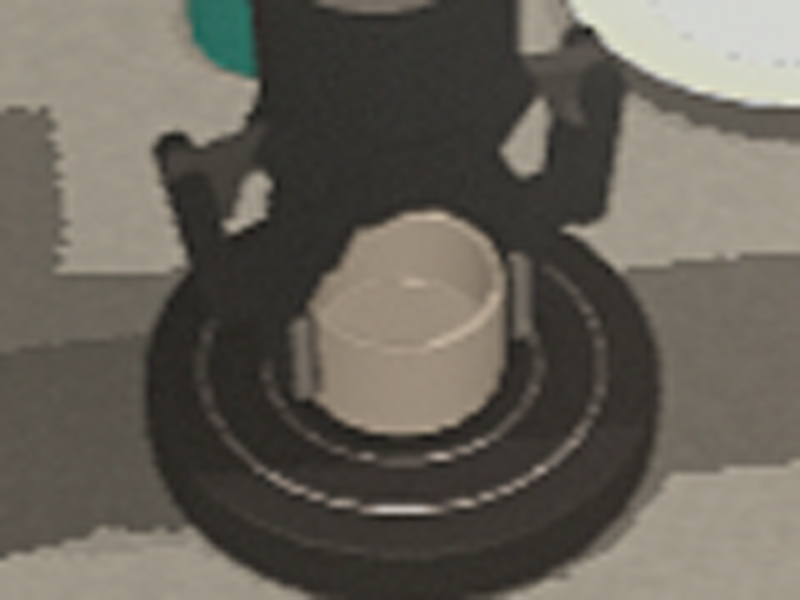

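Contact with the trivet (3.6 N up). Press down a hair, then open.

>>> step_arm(linear=[[0,0,-0.02],[0,0,-0.03],[0,0,-0.03]], yaw=[0,0,0])

```text
t: 26.0
position: [0.5337, -0.0174, 0.0015]
eef_rot: [-178.6, -2.9, 0.1]
ft_force: [-3.4, 1.3, 10.4]
finger_gap: 0.0603
```

>>> step_arm(linear=[[0,0,0],[0,0,0],[0,0,0],[0,0,0],[0,0,0]], yaw=[0,0,0,0,0], claw=85)

```text
t: 26.5
position: [0.5336, -0.0174, 0.0013]
eef_rot: [-178.6, -2.8, 0.1]
ft_force: [-0.2, 0.1, -0.1]
finger_gap: 0.0853
```

```bash
python3 - <<'E'
from ell import *
o=st()
crop('side','s29',np.array([.5329,-.02,.0561]),60,45,[])
E
```

```text
26.5 [ 0.5336 -0.0174  0.0013] [-1.786e+02 -2.800e+00  1.000e-01] [-0.2  0.1 -0.1] [-0.01  0.05 -0.03] 0.0853
```

View pics/s29.png

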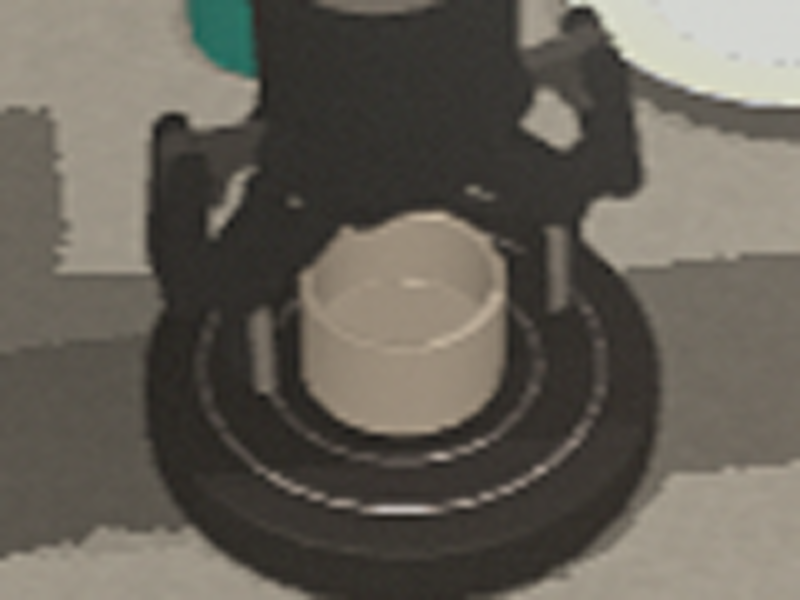

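Released, standing flat. I'll withdraw straight up.

>>> step_arm(linear=[[0,0,0.2],[0,0,0.5],[0,0,0.9],[0,0,1.4],[0,0,2.0],[0,0.3,2.6],[0,0.9,3.0],[-0.2,1.6,3.2],[-0.4,2.4,3.2],[-0.6,3.0,3.2],[-0.6,3.0,3.2],[-0.6,3.0,3.2]], yaw=[0,0,0,0,0,0,0,0,0,0,0,0])

```text
t: 27.75
position: [0.5035, 0.133, 0.1619]
eef_rot: [-178.6, -2.9, 0.2]
ft_force: [-0.4, -0.2, 0.8]
finger_gap: 0.0852
```

```bash
python3 - <<'E'
from ell import *
o=st()
snap('side','s30');snap('top','t30')
for c in('side','top'):
    for n in('ramekin_center','twin_center'):
        for d in r.silhouettes(n,c):
            cc,_=mcent(d['mask']); x,A,Am=fitcyl(c,d['mask'],.031,.025,.065,ray(c,cc,.045)[:2]); x2=fitcyl(c,d['mask'],.031,0,.04,ray(c,cc,.02)[:2])[0]; print(c,n,round(d['p'],2),np.round(cc),'trivet-h',np.round(x,4),'counter-h',np.round(x2,4),A,round(Am))
E
```

```text
27.75 [0.5035 0.133  0.1619] [-178.6   -2.9    0.2] [-0.4 -0.2  0.8] [-0.07  0.02 -0.02] 0.0852
side ramekin_center 0.97 [309. 192.] trivet-h [0.5453 0.1515] counter-h [0.5535 0.1802] 694 760
side ramekin_center 0.65 [328. 243.] trivet-h [ 0.5342 -0.0155] counter-h [0.5422 0.008 ] 887 940
side twin_center 0.94 [349. 344.] trivet-h [ 0.4903 -0.257 ] counter-h [ 0.4969 -0.2411] 1204 1358
top ramekin_center 0.86 [184. 258.] trivet-h [0.5004 0.3695] counter-h [0.5016 0.377 ] 644 744
top ramekin_center 0.75 [358. 243.] trivet-h [ 0.5329 -0.0201] counter-h [ 0.5347 -0.0212] 621 646
top ramekin_center 0.73 [457. 261.] trivet-h [ 0.495  -0.2388] counter-h [ 0.496  -0.2448] 623 734
top twin_center 0.8 [457. 260.] trivet-h [ 0.4954 -0.2396] counter-h [ 0.4964 -0.2456] 679 734
```

View pics/s30.png

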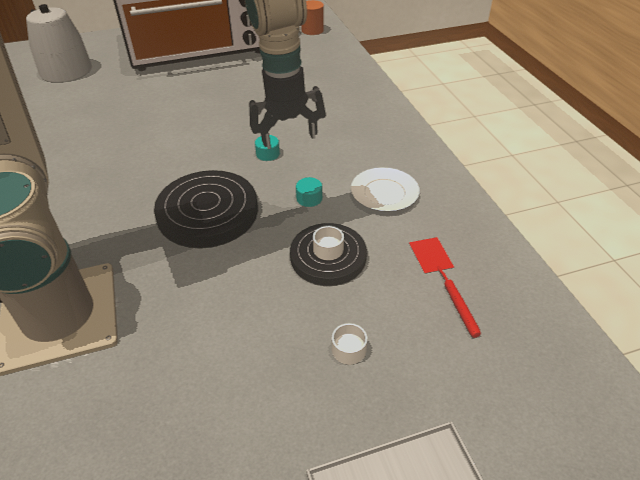

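View pics/t30.png

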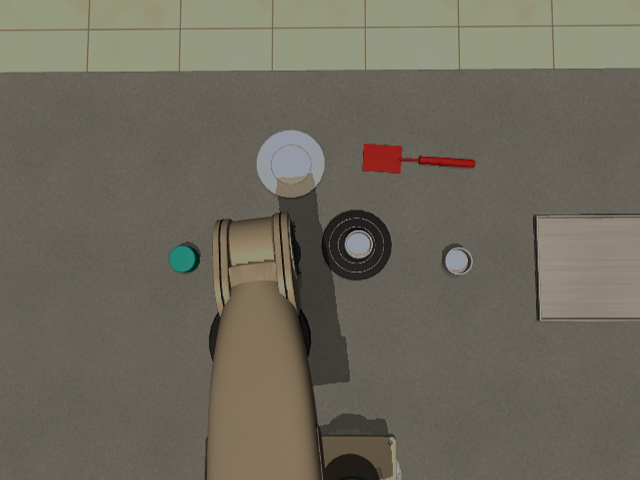

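The side view shows the ramekin mouth up near the middle of the small trivet at (328,243), and the top view shows it at (358,243). The twin, plate, spatula and turquoise dishes are where they were, and the gripper is clear.

```bash
python3 - <<'E'
from h import *
print(r.finish_job())
E
```

```text
the job is handed in; nothing more can be done
None
```

The white ramekin is standing mouth up near the middle of the small black trivet, released, with the arm withdrawn. I handed the job in at about 27.9 s.

**How it was done:** I gripped the ramekin and turned it in the grip, first against the trivet's rim and then against its top. When I opened the fingers with it on its side over the trivet, it swung foot-down and leaned against the gripper. A small nudge then brought it upright.

It first stood about 13 mm over the trivet's edge. I gripped it again, lifted it about 8 mm, moved it to the middle and lowered it until it touched. I pressed lightly (10 N) and let go.

**Last checks:**
- **Position:** the side and top views put its centre at (0.534, −0.016) and (0.533, −0.020). The trivet's centre is at about (0.534, −0.015), so the whole foot is on it.
- **Other things:** the twin measures the same as before to within 1 mm in both views. The plate, the spatula and the turquoise dishes looked unmoved in the pictures.
- **Force:** it read about zero after letting go.

**What disagreed or went less cleanly:**
- **Height reading:** the fingertips showed about 40 mm higher in the pictures than the reported tool height implied, so I went by the pictures and contact.
- **Blocked push:** one push stopped against the counter and reached about 89 N at the wrist, below the 120 N limit. The ramekin slipped in the grip there.
- **Tool tilt:** the tool ended about 3 degrees off vertical.
- **Uprighting:** the last part of the turn, on the trivet, was the ramekin rocking free rather than being held. The final setting down was controlled.

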